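Line up the parts cups by size on the presentation strip

ROBOT

A 6-joint arm with a two-finger parallel gripper is mounted at the origin on the work surface. World frame = base frame: x ahead of the robot, y to its left, z up, the work surface at z = 0. Lengths are in m, angles in rad, forces in N, time in s.
With the tool pointing down it reaches from about 0.35 to 0.975 m from the base axis. Payload 17.4 kg.
Tool frame: the origin (TCP) lies at the very end of the fingers, on their centre line; the grasp point (between the pads) lies 19 mm behind it; z points along the fingers, y is the line along which they close (so a half turn about z gives the same grasp; the last joint's range is limited). The gripper opens to 85 mm and grips with 20 to 120 N. Pads are 22 mm wide; open, the fingers measure 114 mm over their backs; the gripper's body (76 mm by 85 mm) begins 54 mm behind the grasp point. The pads swing forward as they close: fully open they stand 13 mm farther back than shut.
Start: joints at [1.08, 0.116, 1.442, -0, 1.584, -0.038], TCP at [0.295, 0.607, 0.231] pointing down, gripper open.
Joint ranges: [-2.83, 2.83], [-0.83, 2.19], [0.07, 2.5], [-1.14, 4.28], [0.01, 3], [-2.97, 2.97]. Speed limits (rad/s): [1.89, 1.89, 2.22, 3.14, 3.14, 3.14].

INTERFACE

Orientations are given as a unit quaternion [w, x, y, z].
In Python, from rig import * gives the robot as it stands.
- The arm moves only by the tool arm_command, never from a script. Its argument "increments" is a list of rows, each an object of numbers: "x", "y", "z": the shift along the world's x, y, z normalised to -1 to 1, where 1 is 0.15 m; "ax", "ay", "az": the turn, a rotation vector about the world's x, y, z normalised to -1 to 1, where 1 is 2 pi rad. In form: [{"x": .., "y": .., "z": .., "ax": .., "ay": .., "az": ..}, ...]. A call has exactly 10 rows; each row is the pose to reach, as a shift and turn from the pose commanded when the call began, turning the shorter way round; what a row does not reach only later rows make up. A row lasts 1/8 s, in which the tool goes at most 62.5 mm and 10.7 degrees, less where a joint would pass 70% of its speed; a pose out of reach is approached as far as the arm can. A call with a number of a shift or a turn outside -1 to 1 is refused whole. A call with a gripper value outside its range is refused whole. "grip" is the opening, from -1 (shut) to 1 (fully open), set as the call begins (left out, the last holds). The fingers move at their own pace and stop on an object; "force" is the grip in N (left out, the last holds). Time passes only in rows, so rows that repeat a pose let the fingers close, or fill a call up. It gives the time, the measured TCP pose, the force, the opening and the grip force at its end, in the units of the state.
- get_obs(): the state, without advancing time (a new reading comes with each control period).
- camera(name): name is "scene" or "side" or "wrist"; returns the picture (400x640x3 uint8, red, green, blue); there is no depth.
- camera_model(name): a dict with "intrinsics" (3x3 intrinsics, pixels), "world_from_camera" (4x4, takes a point from camera to world coordinates); the wrist camera has in their place "mount" (4x4, takes a point from camera to tool coordinates, whose origin is the TCP and whose axes are the flange's). Camera axes: x right, y up, looking along -z (the intrinsics and any distortion apply to the point x, -y, -z); pixel columns grow to the right and rows downward; lengths in m; the calibration is good to about 2 mm. A picture is of the moment at which its call begins: read the wrist's pose just before it. camera_model takes no time and is no camera call.
- finish_job(): hands the job in; it is judged then, once.
The state is a dict: "clock": time; "qpos": joint angles; "qvel": joint speeds; "tau": joint torques, N m; "ee_pos": TCP position; "eef_rot": TCP orientation; "contact_force": force on the tool from outside, world axes, zero at the start; "moment": the same for the moment, N m; "finger_gap": finger opening in m; "grip_force": force on a finger pad.
Only numpy, scipy, OpenCV 4.12 (cv2) and the standard library are available. Lean on these libraries where they do the work, as an engineer would, in place of code of your own. Each camera call takes 0.05 s, during which the arm holds its last target. There are 200 camera calls.

TASK

Set up the station's parts cups on the strip: stand the four blue cups upright on the four black pads, one in the middle of each pad, in order of size with the smallest on the pad next to the orange end stop and the largest at the other end. The tall white cup is the liner of the largest blue cup: stand it inside that cup, fully down on its floor. Let go of everything and leave all of it standing still.

Things in the scene. Friction and masses are not known exactly. Their poses are not given: they have to be found in the camera images.
- cup_1: The smallest of four blue plastic parts cups, round, open at the top, tapering straight to a narrower foot: 40 mm across the rim, 32 mm across the foot, 40 mm high, wall 3 mm, floor 4 mm thick. Loose, standing upright on the bench at the start. Origin at the centre of its underside, z up along its axis; its yaw means nothing.
- cup_2: The second smallest of four blue plastic parts cups, round, open at the top, tapering straight to a narrower foot: 49 mm across the rim, 39 mm across the foot, 50 mm high, wall 3 mm, floor 4 mm thick. Loose, standing upright on the bench at the start. Origin at the centre of its underside, z up along its axis; its yaw means nothing.
- cup_3: The second largest of four blue plastic parts cups, round, open at the top, tapering straight to a narrower foot: 58 mm across the rim, 46 mm across the foot, 58 mm high, wall 3 mm, floor 4 mm thick. Loose, standing upright on the bench at the start. Origin at the centre of its underside, z up along its axis; its yaw means nothing.
- cup_4: The largest of four blue plastic parts cups, round, open at the top, tapering straight to a narrower foot: 66 mm across the rim, 54 mm across the foot, 66 mm high, wall 3 mm, floor 4 mm thick. Loose, standing upright on the bench at the start. Origin at the centre of its underside, z up along its axis; its yaw means nothing.
- white_cup: the white plastic liner cup, round, open, tapered, taller and slimmer than cup_4: rim 55 mm, foot 40 mm across, 100 mm high, wall 3 mm. Loose, upright on the bench at the start. Fits into cup_4 with about 4 mm play all round, rests on its 4 mm floor and then stands 38 mm above its rim. Origin at the centre of its underside, z up; yaw means nothing.
- pad_a: An end one of four equal black rubber discs, 72 mm across, 3 mm thick, fixed in a straight row 85 mm apart centre to centre on a flat aluminium strip (85 x 420 mm, 8 mm thick) lying on the bench. Origin: centre of the disc's underside, 8 mm above the bench; its upper face is 11 mm above the bench. y axis along the row, from pad_a towards pad_d; z up.
- pad_b: The one next to pad_a of four equal black rubber discs, 72 mm across, 3 mm thick, fixed in a straight row 85 mm apart centre to centre on a flat aluminium strip (85 x 420 mm, 8 mm thick) lying on the bench. Origin: centre of the disc's underside, 8 mm above the bench; its upper face is 11 mm above the bench. y axis along the row, from pad_a towards pad_d; z up.
- pad_c: The one next to pad_d of four equal black rubber discs, 72 mm across, 3 mm thick, fixed in a straight row 85 mm apart centre to centre on a flat aluminium strip (85 x 420 mm, 8 mm thick) lying on the bench. Origin: centre of the disc's underside, 8 mm above the bench; its upper face is 11 mm above the bench. y axis along the row, from pad_a towards pad_d; z up.
- pad_d: The other end one of four equal black rubber discs, 72 mm across, 3 mm thick, fixed in a straight row 85 mm apart centre to centre on a flat aluminium strip (85 x 420 mm, 8 mm thick) lying on the bench. Origin: centre of the disc's underside, 8 mm above the bench; its upper face is 11 mm above the bench. y axis along the row, from pad_a towards pad_d; z up.
- orange_stop: an orange bar, 20 mm along the row, 80 mm across it, 12 mm high, fixed on the strip at one end of the row, its centre 64.5 mm beyond the nearest pad's centre (sometimes pad_a, sometimes pad_d); top 20 mm above the bench. The smallest cup goes beside it. A like grey bar marks the other end. Origin at the centre of its underside, z up.

How it is judged:
By the outcome, as a careful person would: the job done as asked, in the order asked, and still so for the second after the job is handed in, with the robot touching nothing.
It also fails if it takes over 122 s, if anything falls off the work surface, if the arm or the gripper's body presses on something with over 40 N, if the wrist force passes 120 N, or if a joint passes its speed limit or range.

## Working session

There is one attempt and no reset: what is moved stays moved. The work goes in short steps, Python scripts to look and compute and a tool call to move; the robot and the scene stay as the last step left them, time stands still between calls to the robot, and variables do not carry over. Pictures are saved under pics/ and viewed, at most 14 in all, crops included, and the job is handed in when it is done.

Besides the shell and the picture viewer there is one more tool, called after "Request:" in YAML: its name, and indented under it one key for each argument. arm_command: Moves the arm, as the interface text tells. Its arguments: {"type":"object","properties":{"increments":{"type":"array"},"grip":{"type":"number"},"force":{"type":"number"}},"required":["increments"]}

```bash
mkdir -p pics
python3 - <<'E'
from rig import *
import cv2
o=get_obs();print(o)
for n in("scene","side","wrist"):
    m=camera_model(n);print(n,m)
    cv2.imwrite(f"pics/{n}0.png",camera(n)[:,:,::-1])
E
```

```text
{'clock': 0.0, 'qpos': array([ 1.08022108e+00,  1.16466207e-01,  1.44226500e+00, -2.34057358e-05,
        1.58398329e+00, -3.77914576e-02]), 'qvel': array([-0.00115784,  0.00135845,  0.00139468,  0.00156768, -0.0012444 ,
       -0.00099658]), 'tau': array([-2.20860398e-03, -7.31981492e+01, -6.32487774e+01,  5.61212414e-05,
        6.32941999e-03,  2.30968652e-05]), 'ee_pos': array([0.295213  , 0.606812  , 0.23057567]), 'eef_rot': array([-1.35171697e-04,  2.24463064e-01,  9.74482436e-01, -5.44513742e-04]), 'contact_force': array([0.66788878, 0.11792445, 0.02070022]), 'moment': array([-0.00687184, -0.00906266,  0.04125431]), 'grip_force': 0.0, 'finger_gap': 0.0854097263208613}
scene {'intrinsics': array([[407.01589642,   0.        , 321.84454442],
       [  0.        , 407.01589642, 194.95295158],
       [  0.        ,   0.        ,   1.        ]]), 'world_from_camera': array([[-8.32546076e-01, -4.63601903e-01,  3.03216601e-01,
         8.60277897e-01],
       [ 5.53955228e-01, -6.97539759e-01,  4.54501804e-01,
         5.01887957e-01],
       [ 7.97733656e-04,  5.46362114e-01,  8.3754
[... 391 characters left out ...]
15260018,  0.70743913, -0.69010366, -0.57169638],
       [-0.00654029,  0.69754375,  0.71651234,  0.70274046],
       [ 0.        ,  0.        ,  0.        ,  1.        ]])}
wrist {'intrinsics': array([[290.02286314,   0.        , 320.06257509],
       [  0.        , 290.02286314, 198.51421981],
       [  0.        ,   0.        ,   1.        ]]), 'mount': array([[ 1.14889188e-03,  9.48716282e-01,  3.16126710e-01,
         8.16884705e-02],
       [ 9.99999122e-01, -1.29870049e-03,  2.63209093e-04,
         9.01129929e-04],
       [ 6.60264666e-04,  3.16126130e-01, -9.48716941e-01,
        -1.41818966e-01],
       [ 0.00000000e+00,  0.00000000e+00,  0.00000000e+00,
         1.00000000e+00]])}
```

View pics/scene0.png

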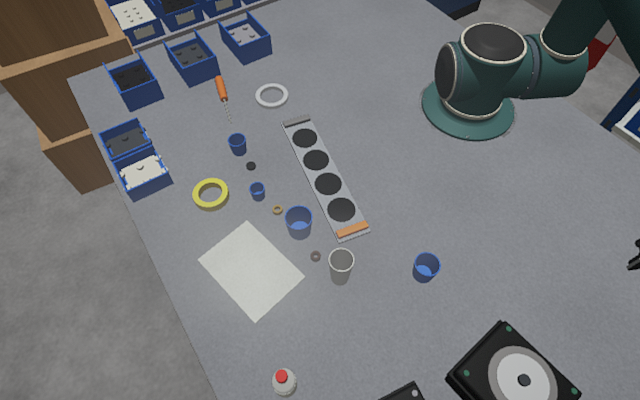

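View pics/side0.png

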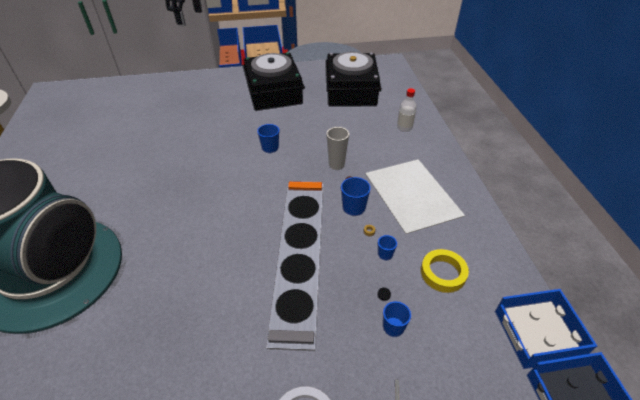

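Scene: blue cups at about (237,145), (257,190), (298,222) and (426,267), the white cup at (341,265), pads from (304,138) to (341,209), and the orange stop at (352,230). The side view shows the same layout, with the orange stop at the far end of the strip.

```bash
cat > h.py <<'E'
from rig import *
import cv2, numpy as np
from scipy.optimize import least_squares
def cam(n):
    m=camera_model(n);return m["intrinsics"],m["world_from_camera"]
def toplane(uv,z,K,T):
    uv=np.asarray(uv,float).reshape(-1,2)
    d=np.c_[(uv[:,0]-K[0,2])/K[0,0],-(uv[:,1]-K[1,2])/K[1,1],-np.ones(len(uv))]@T[:3,:3].T
    c=T[:3,3];return (c+d*((z-c[2])/d[:,2])[:,None])[:,:2]
def blobs(mask,amin=60):
    cs,_=cv2.findContours(mask,cv2.RETR_EXTERNAL,cv2.CHAIN_APPROX_NONE)
    return [c for c in cs if cv2.contourArea(c)>amin]
def rim(c,z,K,T,r=None,far=0.0):
    """circle of the rim from the far half of a silhouette"""
    P=toplane(cv2.convexHull(c),z,K,T) if 0 else toplane(c,z,K,T)
    v=P.mean(0)-T[:2,3];v/=np.linalg.norm(v)
    x0=P.mean(0)
    rr=r or .03
    for _ in range(8):
        Q=P[((P-x0)@v)>far*rr]
        if r: f=lambda x:np.hypot(*(Q-x[:2]).T)-r
        else: f=lambda x:np.hypot(*(Q-x[:2]).T)-x[2]
        s=least_squares(f,np.r_[x0,[] if r else rr],loss='soft_l1',f_scale=.001)
        x0=s.x[:2]; rr=r or s.x[2]
    return x0,rr,np.sqrt(np.mean(s.fun**2))
E
python3 - <<'E'
from h import *
for n in("scene","side"):
    im=cv2.imread(f"pics/{n}0.png");K,T=cam(n)
    hsv=cv2.cvtColor(im,cv2.COLOR_BGR2HSV);print(n)
    blue=cv2.inRange(hsv,(100,110,50),(125,255,255))
    for c in blobs(blue):
        p,r,e=rim(c,.05,K,T)
        if 150<cv2.contourArea(c)<3000 and .35<np.hypot(*p)<1: 
            x=c.reshape(-1,2);print("blue",x.mean(0),cv2.contourArea(c),p.round(4),r.round(4),e.round(4))
    org=cv2.inRange(hsv,(5,150,100),(15,255,255))
    for c in blobs(org): print("orange",c.reshape(-1,2).mean(0),toplane(cv2.minAreaRect(c)[0],.02,K,T))
    blk=cv2.inRange(hsv,(0,0,0),(180,255,50))
    for c in blobs(blk,250):
        if cv2.contourArea(c)<2000 and len(c)>5:
            e=cv2.fitEllipse(c);P=toplane(c,.011,K,T);q=cv2.fitEllipse((P*1e4).astype(np.float32))
            if .025<q[1][0]/2e4<.05: print("blk",np.round(e[0],1),np.round(q[0],1)/1e4,np.round(q[1],0)/1e4)
    for uv in ([(341,265)] if n=="scene" else [(338,150)]): print("hsv white",hsv[uv[1]-14:uv[1]+15:7,uv[0]])
E
```

```text
scene
blue [427.05882353 264.04411765] 463.0 [0.4644 0.3281] 0.0274 0.0007
blue [235.70422535 144.09859155] 185.5 [ 0.6505 -0.2288] 0.0221 0.0008
blue [135.35987261 161.06687898] 1828.0 [ 0.9    -0.4047] 0.0579 0.007
blue [191.41916168  57.25748503] 1649.5 [ 0.6068 -0.6606] 0.0627 0.0196
blue [244.41025641  36.48717949] 1595.0 [ 0.4166 -0.6512] 0.0694 0.0188
blue [179.76657061  16.34582133] 1746.5 [ 0.5661 -0.6739] 0.2002 0.0525
orange [220.69811321  87.54716981] [[ 0.58674017 -0.46837131]]
blk [131.   77.3] [ 0.79938 -0.67635] [0.0941 0.11  ]
blk [444.2  72.8] [-0.04304 -0.1481 ] [0.0543 0.2393]
blk [172.8   5. ] [ 0.53788 -0.97291] [0.0751 0.1363]
hsv white [[ 20   7 112]
 [ 15   5 113]
 [ 30   5 113]
 [ 24  11 115]
 [ 60   2 109]]
side
blue [395.28571429 317.57142857] 735.5 [ 0.6496 -0.2275] 0.0232 0.0005
blue [386.171875 246.609375] 349.0 [ 0.6749 -0.0731] 0.018 0.0005
blue [354.61764706 194.87254902] 854.0 [0.6467 0.0919] 0.0327 0.0008
blue [268.71428571 137.09090909] 467.5 [0.4674 0.3364] 0.0288 0.0008
orange [304.77333333 185.28      ] [[0.53885278 0.14540286]]
orange [228.51666667  54.31666667] [[0.36561878 0.84446512]]
blk [294.1 305.6] [ 0.47741 -0.16203] [0.0658 0.0662]
blk [ 18.4 279.1] [-0.05147 -0.01901] [0.0525 0.1228]
blk [297.6 268.1] [ 0.49382 -0.07929] [0.065  0.0654]
blk [300.5 235.3] [0.51009 0.00382] [0.0645 0.0655]
blk [303.1 206.8] [0.52633 0.08656] [0.0637 0.0647]
blk [ 24.3 203.7] [-0.11147  0.20858] [0.0731 0.1864]
blk [ 17. 180.] [-0.1536   0.29038] [0.0754 0.1832]
hsv white [[ 23  19 105]
 [ 17  19  93]
 [ 17  25  92]
 [ 19  22  92]
 [  9  20  90]]
  return _methods._mean(a, axis=axis, dtype=dtype,
  ret = ret.dtype.type(ret / rcount)
```

```bash
python3 - 2>/dev/null <<'E'
from h import *
C={"cup_1":((257,190),(387,246),.04,.02),"cup_2":((237,145),(396,318),.05,.0245),"cup_3":((426,267),(269,137),.058,.029),"cup_4":((298,222),(354,195),.066,.033)}
W=((341,265),(338,148),.1,.0275)
for i,n in enumerate(("scene","side")):
    im=cv2.imread(f"pics/{n}0.png");K,T=cam(n);hsv=cv2.cvtColor(im,cv2.COLOR_BGR2HSV);print(n)
    blue=cv2.inRange(hsv,(100,95,20),(128,255,255))
    for k,d in C.items():
        for c in blobs(blue):
            m=c.reshape(-1,2).mean(0)
            if np.hypot(*(m-d[i]))<12:
                print(k,m.round(0),rim(c,d[2],K,T,d[3]-.0008),rim(c,d[2],K,T))
    # non-bluish small objects on the bench near the cups (bench hue is bluish)
    b=hsv[260:262,450:452] if i else hsv[300:302,380:382]; print("bench",b.reshape(-1,3)[0])
    org=cv2.inRange(hsv,(3,120,60),(18,255,255))
    for c in blobs(org): print("orange",toplane(cv2.minAreaRect(c)[0],.02,K,T))
    blk=cv2.inRange(hsv,(0,0,0),(180,255,60))
    for c in blobs(blk,100):
        P=toplane(c,.011,K,T);q=cv2.fitEllipse((P*1e4).astype(np.float32))
        if .45<q[0][0]/1e4<.56 and abs(q[0][1])<2000: print("pad",np.round(q[0],0)/1e4,np.round(q[1],0)/1e4)
    x,y=W[i];cr=im[y-60:y+60,x-80:x+80]
    cv2.imwrite(f"pics/w{i}.png",cv2.resize(cr,None,fx=5,fy=5,interpolation=cv2.INTER_NEAREST)[:600,:800])
a=cv2.imread("pics/w0.png");b=cv2.imread("pics/w1.png")
cv2.imwrite("pics/w.png",cv2.resize(np.hstack([a,b]),(800,300)))
E
```

```text
scene
cup_1 [256. 188.] (array([ 0.6799842 , -0.06473827]), 0.019200000000000002, np.float64(0.0007177171400717057)) (array([ 0.67956825, -0.06606911]), np.float64(0.018089504724869993), np.float64(0.0005510950834931382))
cup_2 [237. 143.] (array([ 0.65127542, -0.2270924 ]), 0.023700000000000002, np.float64(0.00102754342508824)) (array([ 0.65073365, -0.22877754]), np.float64(0.022266218100941655), np.float64(0.0007944933273487142))
cup_3 [426. 269.] (array([0.46876284, 0.32963324]), 0.028200000000000003, np.float64(0.0006149479675483746)) (array([0.46842661, 0.32951183]), np.float64(0.02792449679286655), np.float64(0.0005999838014367663))
cup_4 [298. 217.] (array([0.64374218, 0.07773606]), 0.0322, np.float64(0.0009623366798235462)) (array([0.64289894, 0.07616188]), np.float64(0.03081354994116862), np.float64(0.0007355492606329982))
bench [111  12 146]
orange [[0.53971827 0.1521076 ]]
orange [[ 0.58810745 -0.46389164]]
orange [[ 0.93112316 -1.19325861]]
orange [[ 1.02846335 -1.1366442 ]]
pad [0.5108 0.006 ] [0.0645 0.0647]
pad [ 0.4945 -0.0774] [0.0639 0.0648]
pad [ 0.4774 -0.1611] [0
[... 425 characters left out ...]
(0.0004901830420219494))
cup_3 [269. 137.] (array([0.46730361, 0.32608564]), 0.028200000000000003, np.float64(0.0009143272282044578)) (array([0.46732442, 0.32577394]), np.float64(0.02845243358381327), np.float64(0.0009120187912981434))
cup_4 [355. 195.] (array([0.64207168, 0.0755928 ]), 0.0322, np.float64(0.0006761327777646095)) (array([0.64206628, 0.07557246]), np.float64(0.032217232156472375), np.float64(0.0006762006927151776))
bench [ 24 231 116]
orange [[0.53781608 0.14591357]]
orange [[0.36559445 0.84073461]]
orange [[0.43945275 1.16947847]]
pad [ 0.4774 -0.1623] [0.0667 0.0674]
pad [ 0.4937 -0.0794] [0.0663 0.0666]
pad [0.5103 0.0038] [0.0656 0.0664]
pad [0.5265 0.0869] [0.0656 0.0661]
```

View pics/w.png

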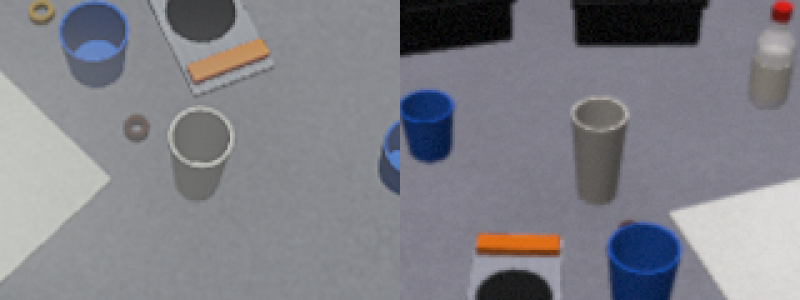

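View pics/wrist0.png

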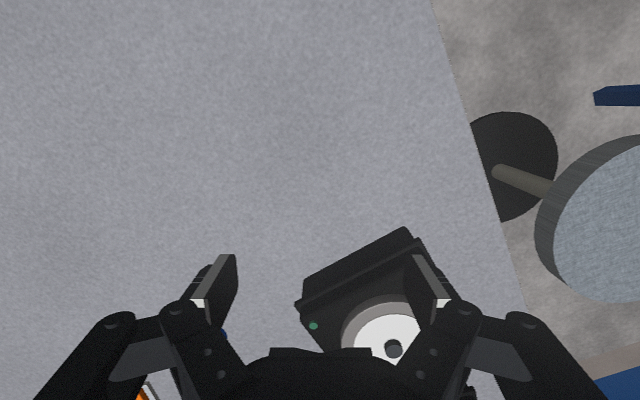

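The crops show the white cup's rim centre at about (341.4,259.4) in the scene view and (338,133.6) in the side view, with a small brown ring between it and cup_4. The wrist view shows only bench and the fingers at the bottom.

```bash
python3 - 2>/dev/null <<'E'
from h import *
for n,uv,b in(("scene",(341.4,259.4),(315,256)),("side",(338,133.6),(370,230))):
    K,T=cam(n);print(n,toplane(uv,.1,K,T),toplane(np.array(uv)+[13 if n=="scene" else 11.4,0],.1,K,T),"ring",toplane(b,.004,K,T))
P=np.array([[.4774,-.1617],[.4941,-.0784],[.5106,.0049],[.5265,.0872]])
u=P[3]-P[0];print(np.linalg.norm(u)/3,np.degrees(np.arctan2(u[1],u[0])))
u/=np.linalg.norm(u);c=P.mean(0)
for k in(-1.5,-.5,.5,1.5):print((c+k*.085*u).round(4))
K,T=cam("scene")
for uv in((278,209),(251,166)):print(toplane(uv,.004,K,T))
E
```

```text
scene [[0.6310008  0.23213822]] [[0.60839728 0.24716639]] ring [[0.64974667 0.15765454]]
side [[0.63125091 0.2268837 ]] [[0.65803136 0.22250559]] ring [[ 6.62042834e-01 -1.15201435e-04]]
0.0845655695632422 78.84065905486678
[ 0.4775 -0.1621]
[ 0.4939 -0.0787]
[0.5104 0.0047]
[0.5268 0.0881]
[[ 0.6570443  -0.00235671]]
[[ 0.64926707 -0.16058966]]
```

Request:
arm_command:
  increments:
    - {"x": 0.5,"y": -0.4,"z": 0,"az": -0.03}
    - {"x": 0.667,"y": -0.8,"z": 0,"az": -0.06}
    - {"x": 0.667,"y": -1,"z": 0,"az": -0.09}
    - {"x": 0.667,"y": -1,"z": 0,"az": -0.12}
    - {"x": 0.667,"y": -1,"z": 0,"az": -0.15}
    - {"x": 0.667,"y": -1,"z": 0,"az": -0.18}
    - {"x": 0.667,"y": -1,"z": 0,"az": -0.209}
    - {"x": 0.667,"y": -1,"z": 0,"az": -0.209}
    - {"x": 0.667,"y": -1,"z": 0,"az": -0.209}
    - {"x": 0.667,"y": -1,"z": 0,"az": -0.209}
  grip: 1
  force: 30

```text
invalid input at $.increments[0]: expected keys x, y, z, ax, ay, az
```

Request:
arm_command:
  increments:
    - {"x": 0.2,"y": -0.3,"z": -0.2}
    - {"x": 0.4,"y": -0.6,"z": -0.4}
    - {"x": 0.485,"y": -0.86,"z": -0.6}
    - {"x": 0.485,"y": -0.86,"z": -0.6}
    - {"x": 0.485,"y": -0.86,"z": -0.6}
    - {"x": 0.485,"y": -0.86,"z": -0.6}
    - {"x": 0.485,"y": -0.86,"z": -0.6}
    - {"x": 0.485,"y": -0.86,"z": -0.6}
    - {"x": 0.485,"y": -0.86,"z": -0.6}
    - {"x": 0.485,"y": -0.86,"z": -0.6}

```text
invalid input at $.increments[0]: expected keys x, y, z, ax, ay, az
```

```bash
cat >> h.py <<'E'
def wristT():
    from scipy.spatial.transform import Rotation as R
    o=get_obs();q=o["eef_rot"];T=np.eye(4);T[:3,:3]=R.from_quat([q[1],q[2],q[3],q[0]]).as_matrix();T[:3,3]=o["ee_pos"]
    m=camera_model("wrist");return m["intrinsics"],T@m["mount"],o
def yaw(o):
    from scipy.spatial.transform import Rotation as R
    q=o["eef_rot"];y=R.from_quat([q[1],q[2],q[3],q[0]]).as_matrix()[:,1];return np.degrees(np.arctan2(y[1],y[0]))
E
python3 - <<'E'
from h import *
K,T,o=wristT();im=camera("wrist");cv2.imwrite("pics/wr1.png",im[:,:,::-1])
print(o["ee_pos"],yaw(o),o["qpos"])
hsv=cv2.cvtColor(im,cv2.COLOR_RGB2HSV)
for c in blobs(cv2.inRange(hsv,(100,95,20),(128,255,255)),300):
    print(c.reshape(-1,2).mean(0),cv2.boundingRect(c),rim(c,.058,K,T))
E
```

```text
[0.29524806 0.6068444  0.23072202] 64.05639173404317 [ 1.08018748e+00  1.16374158e-01  1.44212927e+00  7.40842333e-07
  1.58397132e+00 -3.78074376e-02]
[621.17692308 384.23846154] (593, 366, 47, 34) (array([0.79502376, 0.88069917]), np.float64(0.00735643196519836), np.float64(0.0013315056015378))
[618.19008264  95.80165289] (593, 85, 47, 21) (array([0.35524695, 0.92995716]), np.float64(0.010763481971621107), np.float64(0.0016772883706289603))
```

View pics/wr1.png

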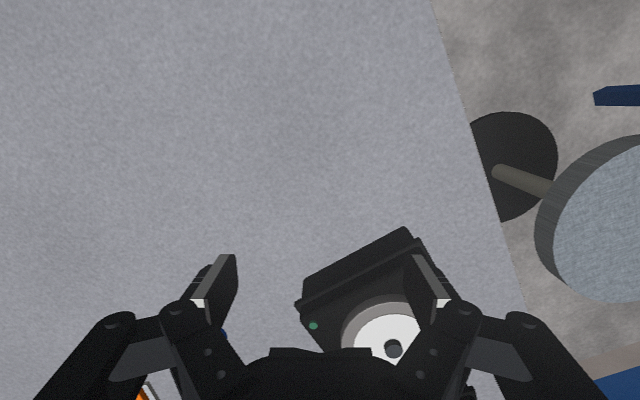

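The calls were refused because every row needs all six keys, so the arm has not moved and the wrist view is unchanged.

Request:
arm_command:
  increments:
    - {"x": 0.5,"y": -0.4,"z": 0,"ax": 0,"ay": 0,"az": -0.03}
    - {"x": 0.667,"y": -0.8,"z": 0,"ax": 0,"ay": 0,"az": -0.06}
    - {"x": 0.667,"y": -1,"z": 0,"ax": 0,"ay": 0,"az": -0.09}
    - {"x": 0.667,"y": -1,"z": 0,"ax": 0,"ay": 0,"az": -0.12}
    - {"x": 0.667,"y": -1,"z": 0,"ax": 0,"ay": 0,"az": -0.15}
    - {"x": 0.667,"y": -1,"z": 0,"ax": 0,"ay": 0,"az": -0.18}
    - {"x": 0.667,"y": -1,"z": 0,"ax": 0,"ay": 0,"az": -0.209}
    - {"x": 0.667,"y": -1,"z": 0,"ax": 0,"ay": 0,"az": -0.209}
    - {"x": 0.667,"y": -1,"z": 0,"ax": 0,"ay": 0,"az": -0.209}
    - {"x": 0.667,"y": -1,"z": 0,"ax": 0,"ay": 0,"az": -0.209}
  grip: 1
  force: 30

```text
clock: 1.45
ee_pos: [0.3954, 0.457, 0.2313]
eef_rot: [0.0, 0.772, 0.636, -0.0]
contact_force: [-0.2, -0.3, -0.2]
finger_gap: 0.0856
grip_force: 0.0
```

Request:
arm_command:
  increments:
    - {"x": 0.2,"y": -0.3,"z": -0.2,"ax": 0,"ay": 0,"az": 0}
    - {"x": 0.4,"y": -0.6,"z": -0.4,"ax": 0,"ay": 0,"az": 0}
    - {"x": 0.485,"y": -0.86,"z": -0.6,"ax": 0,"ay": 0,"az": 0}
    - {"x": 0.485,"y": -0.86,"z": -0.6,"ax": 0,"ay": 0,"az": 0}
    - {"x": 0.485,"y": -0.86,"z": -0.6,"ax": 0,"ay": 0,"az": 0}
    - {"x": 0.485,"y": -0.86,"z": -0.6,"ax": 0,"ay": 0,"az": 0}
    - {"x": 0.485,"y": -0.86,"z": -0.6,"ax": 0,"ay": 0,"az": 0}
    - {"x": 0.485,"y": -0.86,"z": -0.6,"ax": 0,"ay": 0,"az": 0}
    - {"x": 0.485,"y": -0.86,"z": -0.6,"ax": 0,"ay": 0,"az": 0}
    - {"x": 0.485,"y": -0.86,"z": -0.6,"ax": 0,"ay": 0,"az": 0}

```text
clock: 2.7
ee_pos: [0.4681, 0.3281, 0.1413]
eef_rot: [-0.0, 0.773, 0.635, -0.0]
contact_force: [0.0, -0.2, -0.9]
finger_gap: 0.0855
grip_force: 0.0
```

Run:
```python
from h import *
K,T,o=wristT();im=camera("wrist");cv2.imwrite("pics/wr2.png",im[:,:,::-1])
print(o["ee_pos"],yaw(o),o["qpos"])
hsv=cv2.cvtColor(im,cv2.COLOR_RGB2HSV)
for c in blobs(cv2.inRange(hsv,(100,95,20),(128,255,255)),300):
    print(c.reshape(-1,2).mean(0),cv2.boundingRect(c),rim(c,.058,K,T))
```

```text
[0.46807567 0.32805496 0.14130017] -11.174255593868013 [ 5.66668408e-01 -7.05376521e-02  1.77800891e+00  1.29120712e-05
  1.43413814e+00  7.61694200e-01]
[319.10309278 199.86597938] (285, 162, 70, 73) (array([0.46792376, 0.331605  ]), np.float64(0.02822842562402851), np.float64(0.0002618030100726502))
```

View pics/wr2.png

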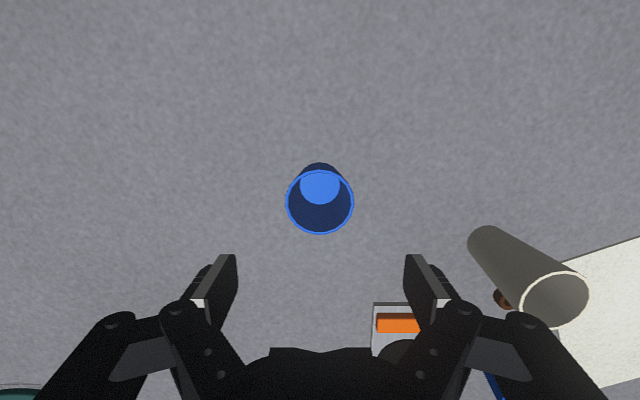

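The wrist view shows cup_3's rim centred at about (320,202), clear of both fingers, with the white cup at right and the orange stop at the bottom.

Request:
arm_command:
  increments:
    - {"x": 0,"y": 0.013,"z": -0.2,"ax": 0,"ay": 0,"az": 0}
    - {"x": 0,"y": 0.013,"z": -0.4,"ax": 0,"ay": 0,"az": 0}
    - {"x": 0,"y": 0.013,"z": -0.6,"ax": 0,"ay": 0,"az": 0}
    - {"x": 0,"y": 0.013,"z": -0.7,"ax": 0,"ay": 0,"az": 0}
    - {"x": 0,"y": 0.013,"z": -0.793,"ax": 0,"ay": 0,"az": 0}
    - {"x": 0,"y": 0.013,"z": -0.793,"ax": 0,"ay": 0,"az": 0}
    - {"x": 0,"y": 0.013,"z": -0.793,"ax": 0,"ay": 0,"az": 0}
    - {"x": 0,"y": 0.013,"z": -0.793,"ax": 0,"ay": 0,"az": 0}
    - {"x": 0,"y": 0.013,"z": -0.793,"ax": 0,"ay": 0,"az": 0}
    - {"x": 0,"y": 0.013,"z": -0.793,"ax": 0,"ay": 0,"az": 0}

```text
clock: 4.0
ee_pos: [0.4682, 0.33, 0.0226]
eef_rot: [0.0, 0.773, 0.635, 0.0]
contact_force: [-0.1, -0.2, 0.5]
finger_gap: 0.0852
grip_force: 0.0
```

Request:
arm_command:
  increments:
    - {"x": 0,"y": 0,"z": 0,"ax": 0,"ay": 0,"az": 0}
    - {"x": 0,"y": 0,"z": 0,"ax": 0,"ay": 0,"az": 0}
    - {"x": 0,"y": 0,"z": 0,"ax": 0,"ay": 0,"az": 0}
    - {"x": 0,"y": 0,"z": 0,"ax": 0,"ay": 0,"az": 0}
    - {"x": 0,"y": 0,"z": 0,"ax": 0,"ay": 0,"az": 0}
    - {"x": 0,"y": 0,"z": 0,"ax": 0,"ay": 0,"az": 0}
    - {"x": 0,"y": 0,"z": 0,"ax": 0,"ay": 0,"az": 0}
    - {"x": 0,"y": 0,"z": 0,"ax": 0,"ay": 0,"az": 0}
    - {"x": 0,"y": 0,"z": 0,"ax": 0,"ay": 0,"az": 0}
    - {"x": 0,"y": 0,"z": 0,"ax": 0,"ay": 0,"az": 0}
  grip: -1
  force: 25

```text
clock: 5.25
ee_pos: [0.4682, 0.3301, 0.0227]
eef_rot: [-0.0, 0.773, 0.635, 0.0]
contact_force: [-1.6, -0.2, 4.9]
finger_gap: 0.0566
grip_force: 26.1
```

Request:
arm_command:
  increments:
    - {"x": 0,"y": 0,"z": 0.03,"ax": 0,"ay": 0,"az": 0}
    - {"x": 0,"y": 0,"z": 0.12,"ax": 0,"ay": 0,"az": 0}
    - {"x": 0,"y": 0,"z": 0.27,"ax": 0,"ay": 0,"az": 0}
    - {"x": 0,"y": 0,"z": 0.43,"ax": 0,"ay": 0,"az": 0}
    - {"x": 0,"y": 0,"z": 0.59,"ax": 0,"ay": 0,"az": 0}
    - {"x": 0,"y": 0,"z": 0.74,"ax": 0,"ay": 0,"az": 0}
    - {"x": 0,"y": 0,"z": 0.85,"ax": 0,"ay": 0,"az": 0}
    - {"x": 0,"y": 0,"z": 0.93,"ax": 0,"ay": 0,"az": 0}
    - {"x": 0,"y": 0,"z": 0.93,"ax": 0,"ay": 0,"az": 0}
    - {"x": 0,"y": 0,"z": 0.93,"ax": 0,"ay": 0,"az": 0}

```text
clock: 6.5
ee_pos: [0.4679, 0.3298, 0.161]
eef_rot: [-0.0, 0.773, 0.635, -0.001]
contact_force: [0.4, 0.4, -0.7]
finger_gap: 0.0571
grip_force: 26.8
```

Run:
```python
from h import *
K,T,o=wristT();im=camera("wrist");s=camera("side");print(o["ee_pos"])
cv2.imwrite("pics/g1.png",np.hstack([cv2.resize(im[:,:,::-1],(400,250)),cv2.resize(s[40:290,150:550,::-1],(400,250))]))
```

```text
[0.46787739 0.32976081 0.16099277]
```

View pics/g1.png

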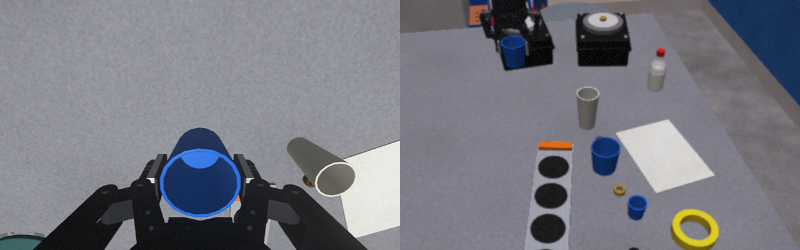

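Wrist and side views: cup_3 is held level between the pads and is clear of the bench.

Request:
arm_command:
  increments:
    - {"x": 0.02,"y": -0.05,"z": 0,"ax": 0,"ay": 0,"az": 0}
    - {"x": 0.05,"y": -0.15,"z": 0,"ax": 0,"ay": 0,"az": 0}
    - {"x": 0.08,"y": -0.28,"z": 0,"ax": 0,"ay": 0,"az": 0}
    - {"x": 0.1,"y": -0.4,"z": 0,"ax": 0,"ay": 0,"az": 0}
    - {"x": 0.11,"y": -0.52,"z": 0,"ax": 0,"ay": 0,"az": 0}
    - {"x": 0.12,"y": -0.64,"z": 0,"ax": 0,"ay": 0,"az": 0}
    - {"x": 0.13,"y": -0.75,"z": 0,"ax": 0,"ay": 0,"az": 0}
    - {"x": 0.14,"y": -0.85,"z": 0,"ax": 0,"ay": 0,"az": 0}
    - {"x": 0.15,"y": -0.94,"z": 0,"ax": 0,"ay": 0,"az": 0}
    - {"x": 0.15,"y": -1,"z": 0,"ax": 0,"ay": 0,"az": 0}

```text
clock: 7.85
ee_pos: [0.4907, 0.1791, 0.1618]
eef_rot: [-0.0, 0.773, 0.635, -0.0]
contact_force: [-0.3, 0.1, -0.2]
finger_gap: 0.0565
grip_force: 26.8
```

Request:
arm_command:
  increments:
    - {"x": 0,"y": -0.07,"z": 0,"ax": 0,"ay": 0,"az": 0}
    - {"x": 0,"y": -0.18,"z": 0,"ax": 0,"ay": 0,"az": 0}
    - {"x": 0,"y": -0.3,"z": 0,"ax": 0,"ay": 0,"az": 0}
    - {"x": 0,"y": -0.42,"z": 0,"ax": 0,"ay": 0,"az": 0}
    - {"x": 0,"y": -0.54,"z": 0,"ax": 0,"ay": 0,"az": 0}
    - {"x": 0,"y": -0.66,"z": 0,"ax": 0,"ay": 0,"az": 0}
    - {"x": 0,"y": -0.78,"z": 0,"ax": 0,"ay": 0,"az": 0}
    - {"x": 0,"y": -0.88,"z": 0,"ax": 0,"ay": 0,"az": 0}
    - {"x": 0,"y": -0.95,"z": 0,"ax": 0,"ay": 0,"az": 0}
    - {"x": 0,"y": -1,"z": 0,"ax": 0,"ay": 0,"az": 0}

```text
clock: 9.1
ee_pos: [0.4906, 0.0294, 0.1618]
eef_rot: [-0.0, 0.773, 0.635, 0.0]
contact_force: [0.3, 0.5, -0.7]
finger_gap: 0.0567
grip_force: 26.8
```

Request:
arm_command:
  increments:
    - {"x": 0,"y": -0.07,"z": 0,"ax": 0,"ay": 0,"az": 0}
    - {"x": 0,"y": -0.18,"z": 0,"ax": 0,"ay": 0,"az": 0}
    - {"x": 0,"y": -0.3,"z": 0,"ax": 0,"ay": 0,"az": 0}
    - {"x": 0,"y": -0.42,"z": 0,"ax": 0,"ay": 0,"az": 0}
    - {"x": 0,"y": -0.54,"z": 0,"ax": 0,"ay": 0,"az": 0}
    - {"x": 0,"y": -0.63,"z": 0,"ax": 0,"ay": 0,"az": 0}
    - {"x": 0.02,"y": -0.7,"z": 0,"ax": 0,"ay": 0,"az": 0}
    - {"x": 0.02,"y": -0.73,"z": 0,"ax": 0,"ay": 0,"az": 0}
    - {"x": 0.02,"y": -0.73,"z": 0,"ax": 0,"ay": 0,"az": 0}
    - {"x": 0.02,"y": -0.73,"z": 0,"ax": 0,"ay": 0,"az": 0}

```text
clock: 10.35
ee_pos: [0.4936, -0.0792, 0.1618]
eef_rot: [-0.0, 0.773, 0.635, 0.0]
contact_force: [0.3, 0.6, -0.3]
finger_gap: 0.0571
grip_force: 26.8
```

```bash
cat >> h.py <<'E'
def wpads(im,K,T):
    hsv=cv2.cvtColor(im,cv2.COLOR_RGB2HSV);out=[]
    for c in blobs(cv2.inRange(hsv,(0,0,0),(180,255,60)),300):
        if len(c)<20: continue
        P=toplane(c,.011,K,T);q=cv2.fitEllipse((P*1e4).astype(np.float32))
        if .055<q[1][0]/1e4 and q[1][1]/1e4<.08: out.append((np.round(q[0],0)/1e4,np.round(q[1],0)/1e4,np.round(cv2.fitEllipse(c)[0],0)))
    return out
E
python3 - <<'E'
from h import *
K,T,o=wristT();im=camera("wrist");print(o["ee_pos"],yaw(o))
cv2.imwrite("pics/p1.png",im[:,:,::-1])
for p in wpads(im,K,T):print(p)
E
```

```text
[ 0.49361147 -0.07923498  0.16182996] -11.161007183671249
(array([ 0.4944, -0.0735]), array([0.0636, 0.07  ]), array([320., 178.]))
(array([0.5102, 0.0072]), array([0.0684, 0.0693]), array([320.,  94.]))
```

View pics/p1.png

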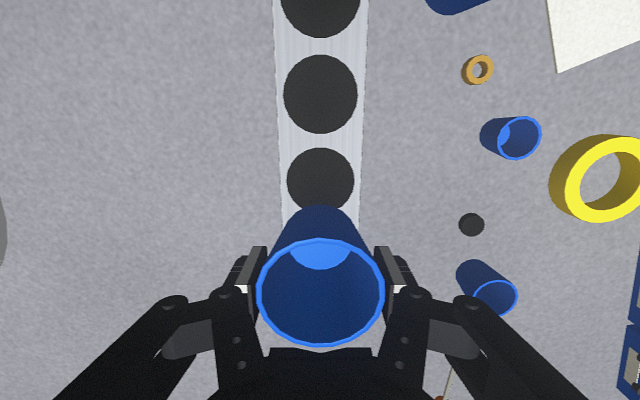

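The pad_c ellipse is at (320,94) and pad_b, partly hidden, at (320,178). Both line up with the gripper, and the wrist bias is the same for cup and pad, so it cancels.

Request:
arm_command:
  increments:
    - {"x": 0.003,"y": 0.009,"z": -0.08,"ax": 0,"ay": 0,"az": 0}
    - {"x": 0.003,"y": 0.009,"z": -0.22,"ax": 0,"ay": 0,"az": 0}
    - {"x": 0.003,"y": 0.009,"z": -0.38,"ax": 0,"ay": 0,"az": 0}
    - {"x": 0.003,"y": 0.009,"z": -0.54,"ax": 0,"ay": 0,"az": 0}
    - {"x": 0.003,"y": 0.009,"z": -0.68,"ax": 0,"ay": 0,"az": 0}
    - {"x": 0.003,"y": 0.009,"z": -0.77,"ax": 0,"ay": 0,"az": 0}
    - {"x": 0.003,"y": 0.009,"z": -0.82,"ax": 0,"ay": 0,"az": 0}
    - {"x": 0.003,"y": 0.009,"z": -0.849,"ax": 0,"ay": 0,"az": 0}
    - {"x": 0.003,"y": 0.009,"z": -0.849,"ax": 0,"ay": 0,"az": 0}
    - {"x": 0.003,"y": 0.009,"z": -0.849,"ax": 0,"ay": 0,"az": 0}

```text
clock: 11.65
ee_pos: [0.4944, -0.0783, 0.035]
eef_rot: [0.0, 0.773, 0.635, 0.0]
contact_force: [-0.0, -0.9, -0.4]
finger_gap: 0.0568
grip_force: 26.8
```

Request:
arm_command:
  increments:
    - {"x": 0,"y": 0,"z": 0,"ax": 0,"ay": 0,"az": 0}
    - {"x": 0,"y": 0,"z": 0,"ax": 0,"ay": 0,"az": 0}
    - {"x": 0,"y": 0,"z": 0,"ax": 0,"ay": 0,"az": 0}
    - {"x": 0,"y": 0,"z": 0,"ax": 0,"ay": 0,"az": 0}
    - {"x": 0,"y": 0,"z": 0,"ax": 0,"ay": 0,"az": 0}
    - {"x": 0,"y": 0,"z": 0,"ax": 0,"ay": 0,"az": 0}
    - {"x": 0,"y": 0,"z": 0.1,"ax": 0,"ay": 0,"az": 0}
    - {"x": 0,"y": 0,"z": 0.3,"ax": 0,"ay": 0,"az": 0}
    - {"x": 0,"y": 0,"z": 0.55,"ax": 0,"ay": 0,"az": 0}
    - {"x": 0,"y": 0,"z": 0.75,"ax": 0,"ay": 0,"az": 0}
  grip: 1

```text
clock: 12.9
ee_pos: [0.4943, -0.0782, 0.1498]
eef_rot: [0.001, 0.773, 0.635, 0.001]
contact_force: [1.0, 0.1, 0.2]
finger_gap: 0.0851
grip_force: 0.0
```

Run:
```python
from h import *
K,T,o=wristT();im=camera("wrist");print(o["ee_pos"],yaw(o))
cv2.imwrite("pics/p2.png",im[:,:,::-1])
hsv=cv2.cvtColor(im,cv2.COLOR_RGB2HSV)
for p in wpads(im,K,T):print(p)
for c in blobs(cv2.inRange(hsv,(100,95,20),(128,255,255)),300):
    m=c.reshape(-1,2).mean(0)
    for z in(.069,.05): print(m.round(0),cv2.boundingRect(c),rim(c,z,K,T))
```

```text
[ 0.49427367 -0.07824367  0.14979253] -11.181717650509823
(array([ 0.4772, -0.161 ]), array([0.0643, 0.0701]), array([319., 261.]))
(array([0.5103, 0.0072]), array([0.0689, 0.0697]), array([319.,  95.]))
[633. 368.] (625, 333, 15, 67) (array([ 0.78187447, -0.35321863]), np.float64(0.001061114819128286), np.float64(0.00023827925135602984))
[633. 368.] (625, 333, 15, 67) (array([ 0.8050785 , -0.38359122]), np.float64(0.0011518733813186707), np.float64(0.0002586280283831446))
[492. 294.] (460, 266, 66, 54) (array([ 0.64122174, -0.20024986]), np.float64(0.01898995451525321), np.float64(0.002498218447238426))
[492. 294.] (460, 266, 66, 54) (array([ 0.6524196 , -0.21756129]), np.float64(0.020616695545408174), np.float64(0.002711463003772311))
[319. 203.] (285, 165, 70, 74) (array([ 0.49398657, -0.07762516]), np.float64(0.027972718325793802), np.float64(0.00030761477339119836))
[319. 203.] (285, 165, 70, 74) (array([ 0.49261981, -0.08447455]), np.float64(0.03036047862072503), np.float64(0.0003338708179631728))
[519. 139.] (486, 118, 66, 46) (array([ 0.65958514, -0.0559129 ]), np.float64(0.016853146929553683), np.float64(0.00021911806212588535))
[519. 139.] (486, 118, 66, 46) (array([ 0.67235262, -0.06090972]), np.float64(0.018291539945337297), np.float64(0.00023782104727448775))
[459.   3.] (432, 0, 56, 12) (array([ -17.83967837, -106.29018952]), np.float64(107.92529599780637), np.float64(0.0025768347695696273))
[459.   3.] (432, 0, 56, 12) (array([-13.34741239, -80.07752989]), np.float64(81.33575846544204), np.float64(0.0028137653661142173))
```

View pics/p2.png

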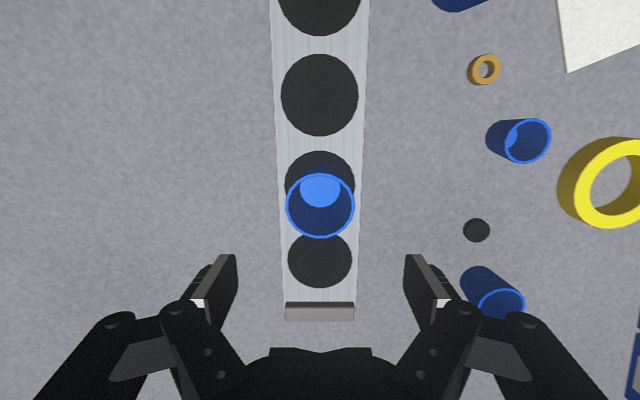

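cup_3 stands on pad_b with its rim centre at (320,205), within about 1.5 mm of the middle. cup_2 is next.

Request:
arm_command:
  increments:
    - {"x": 0.3,"y": -0.3,"z": 0,"ax": 0,"ay": 0,"az": 0}
    - {"x": 0.6,"y": -0.6,"z": 0,"ax": 0,"ay": 0,"az": 0}
    - {"x": 0.9,"y": -0.9,"z": -0.05,"ax": 0,"ay": 0,"az": 0}
    - {"x": 1,"y": -1,"z": -0.06,"ax": 0,"ay": 0,"az": 0}
    - {"x": 1,"y": -1,"z": -0.06,"ax": 0,"ay": 0,"az": 0}
    - {"x": 1,"y": -1,"z": -0.06,"ax": 0,"ay": 0,"az": 0}
    - {"x": 1,"y": -1,"z": -0.06,"ax": 0,"ay": 0,"az": 0}
    - {"x": 1,"y": -1,"z": -0.06,"ax": 0,"ay": 0,"az": 0}
    - {"x": 1,"y": -1,"z": -0.06,"ax": 0,"ay": 0,"az": 0}
    - {"x": 1,"y": -1,"z": -0.06,"ax": 0,"ay": 0,"az": 0}

```text
clock: 14.2
ee_pos: [0.644, -0.2281, 0.1381]
eef_rot: [0.0, 0.773, 0.635, -0.0]
contact_force: [0.4, -0.2, 0.1]
finger_gap: 0.0853
grip_force: 0.0
```

```bash
cat >> h.py <<'E'
def look(z,r):
    K,T,o=wristT();im=camera("wrist");print(o["ee_pos"].round(4),yaw(o).round(2))
    hsv=cv2.cvtColor(im,cv2.COLOR_RGB2HSV)
    for c in blobs(cv2.inRange(hsv,(100,95,20),(128,255,255)),300):
        p,rr,e=rim(c,z,K,T)
        if abs(rr-r)<.003 and e<.001: print("cup",c.reshape(-1,2).mean(0).round(0),p.round(4),rr.round(4),e.round(5))
    for p in wpads(im,K,T):print("pad",p)
    return im
E
python3 -c "
from h import *
look(.05,.0245)"
```

```text
[ 0.644  -0.2281  0.1381] -11.18
cup [327. 198.] [ 0.6504 -0.2255] 0.0237 0.00028
pad (array([ 0.4786, -0.1596]), array([0.0695, 0.0699]), array([131., 153.]))
pad (array([ 0.4942, -0.0767]), array([0.0651, 0.0671]), array([110.,  53.]))
```

Request:
arm_command:
  increments:
    - {"x": 0.043,"y": 0.007,"z": -0.1,"ax": 0,"ay": 0,"az": 0}
    - {"x": 0.043,"y": 0.007,"z": -0.3,"ax": 0,"ay": 0,"az": 0}
    - {"x": 0.043,"y": 0.007,"z": -0.5,"ax": 0,"ay": 0,"az": 0}
    - {"x": 0.043,"y": 0.007,"z": -0.7,"ax": 0,"ay": 0,"az": 0}
    - {"x": 0.043,"y": 0.007,"z": -0.814,"ax": 0,"ay": 0,"az": 0}
    - {"x": 0.043,"y": 0.007,"z": -0.814,"ax": 0,"ay": 0,"az": 0}
    - {"x": 0.043,"y": 0.007,"z": -0.814,"ax": 0,"ay": 0,"az": 0}
    - {"x": 0.043,"y": 0.007,"z": -0.814,"ax": 0,"ay": 0,"az": 0}
    - {"x": 0.043,"y": 0.007,"z": -0.814,"ax": 0,"ay": 0,"az": 0}
    - {"x": 0.043,"y": 0.007,"z": -0.814,"ax": 0,"ay": 0,"az": 0}

```text
clock: 15.5
ee_pos: [0.6506, -0.2272, 0.0163]
eef_rot: [0.0, 0.773, 0.635, 0.0]
contact_force: [-1.2, 0.1, 0.0]
finger_gap: 0.0854
grip_force: 0.0
```

Request:
arm_command:
  increments:
    - {"x": 0,"y": 0,"z": 0,"ax": 0,"ay": 0,"az": 0}
    - {"x": 0,"y": 0,"z": 0,"ax": 0,"ay": 0,"az": 0}
    - {"x": 0,"y": 0,"z": 0,"ax": 0,"ay": 0,"az": 0}
    - {"x": 0,"y": 0,"z": 0,"ax": 0,"ay": 0,"az": 0}
    - {"x": 0,"y": 0,"z": 0,"ax": 0,"ay": 0,"az": 0}
    - {"x": 0,"y": 0,"z": 0,"ax": 0,"ay": 0,"az": 0}
    - {"x": 0,"y": 0,"z": 0,"ax": 0,"ay": 0,"az": 0}
    - {"x": 0,"y": 0,"z": 0,"ax": 0,"ay": 0,"az": 0}
    - {"x": 0,"y": 0,"z": 0,"ax": 0,"ay": 0,"az": 0}
    - {"x": 0,"y": 0,"z": 0,"ax": 0,"ay": 0,"az": 0}
  grip: -1
  force: 25

```text
clock: 16.75
ee_pos: [0.6506, -0.2272, 0.0161]
eef_rot: [0.0, 0.773, 0.635, 0.0]
contact_force: [-1.2, 0.6, 4.6]
finger_gap: 0.0467
grip_force: 25.9
```

Request:
arm_command:
  increments:
    - {"x": 0,"y": 0,"z": 0.03,"ax": 0,"ay": 0,"az": 0}
    - {"x": 0,"y": 0,"z": 0.12,"ax": 0,"ay": 0,"az": 0}
    - {"x": 0,"y": 0,"z": 0.27,"ax": 0,"ay": 0,"az": 0}
    - {"x": 0,"y": 0,"z": 0.43,"ax": 0,"ay": 0,"az": 0}
    - {"x": 0,"y": 0,"z": 0.59,"ax": 0,"ay": 0,"az": 0}
    - {"x": 0,"y": 0,"z": 0.74,"ax": 0,"ay": 0,"az": 0}
    - {"x": 0,"y": 0,"z": 0.88,"ax": 0,"ay": 0,"az": 0}
    - {"x": 0,"y": 0,"z": 0.96,"ax": 0,"ay": 0,"az": 0}
    - {"x": 0,"y": 0,"z": 0.96,"ax": 0,"ay": 0,"az": 0}
    - {"x": 0,"y": 0,"z": 0.96,"ax": 0,"ay": 0,"az": 0}

```text
clock: 18.0
ee_pos: [0.6502, -0.2271, 0.1588]
eef_rot: [-0.001, 0.773, 0.635, -0.0]
contact_force: [-0.6, -0.2, -0.3]
finger_gap: 0.0468
grip_force: 25.7
```

Request:
arm_command:
  increments:
    - {"x": -0.04,"y": 0.06,"z": 0,"ax": 0,"ay": 0,"az": 0}
    - {"x": -0.11,"y": 0.16,"z": 0,"ax": 0,"ay": 0,"az": 0}
    - {"x": -0.18,"y": 0.27,"z": 0,"ax": 0,"ay": 0,"az": 0}
    - {"x": -0.25,"y": 0.38,"z": 0,"ax": 0,"ay": 0,"az": 0}
    - {"x": -0.32,"y": 0.48,"z": 0,"ax": 0,"ay": 0,"az": 0}
    - {"x": -0.39,"y": 0.58,"z": 0,"ax": 0,"ay": 0,"az": 0}
    - {"x": -0.46,"y": 0.69,"z": 0,"ax": 0,"ay": 0,"az": 0}
    - {"x": -0.52,"y": 0.78,"z": 0,"ax": 0,"ay": 0,"az": 0}
    - {"x": -0.57,"y": 0.86,"z": 0,"ax": 0,"ay": 0,"az": 0}
    - {"x": -0.6,"y": 0.9,"z": 0,"ax": 0,"ay": 0,"az": 0}

```text
clock: 19.25
ee_pos: [0.5601, -0.0915, 0.16]
eef_rot: [0.0, 0.773, 0.635, 0.0]
contact_force: [0.1, -1.0, -0.4]
finger_gap: 0.047
grip_force: 25.8
```

Request:
arm_command:
  increments:
    - {"x": -0.04,"y": 0.06,"z": 0,"ax": 0,"ay": 0,"az": 0}
    - {"x": -0.09,"y": 0.16,"z": 0,"ax": 0,"ay": 0,"az": 0}
    - {"x": -0.14,"y": 0.26,"z": 0,"ax": 0,"ay": 0,"az": 0}
    - {"x": -0.19,"y": 0.37,"z": 0,"ax": 0,"ay": 0,"az": 0}
    - {"x": -0.24,"y": 0.47,"z": 0,"ax": 0,"ay": 0,"az": 0}
    - {"x": -0.29,"y": 0.56,"z": 0,"ax": 0,"ay": 0,"az": 0}
    - {"x": -0.32,"y": 0.63,"z": 0,"ax": 0,"ay": 0,"az": 0}
    - {"x": -0.336,"y": 0.66,"z": 0,"ax": 0,"ay": 0,"az": 0}
    - {"x": -0.336,"y": 0.66,"z": 0,"ax": 0,"ay": 0,"az": 0}
    - {"x": -0.336,"y": 0.66,"z": 0,"ax": 0,"ay": 0,"az": 0}

```text
clock: 20.5
ee_pos: [0.5102, 0.0066, 0.1599]
eef_rot: [0.0, 0.773, 0.635, -0.0]
contact_force: [0.2, -0.9, -0.7]
finger_gap: 0.047
grip_force: 25.8
```

Request:
arm_command:
  increments:
    - {"x": 0,"y": 0,"z": -0.08,"ax": 0,"ay": 0,"az": 0}
    - {"x": 0,"y": 0,"z": -0.22,"ax": 0,"ay": 0,"az": 0}
    - {"x": 0,"y": 0,"z": -0.38,"ax": 0,"ay": 0,"az": 0}
    - {"x": 0,"y": 0,"z": -0.54,"ax": 0,"ay": 0,"az": 0}
    - {"x": 0,"y": 0,"z": -0.68,"ax": 0,"ay": 0,"az": 0}
    - {"x": 0,"y": 0,"z": -0.78,"ax": 0,"ay": 0,"az": 0}
    - {"x": 0,"y": 0,"z": -0.84,"ax": 0,"ay": 0,"az": 0}
    - {"x": 0,"y": 0,"z": -0.88,"ax": 0,"ay": 0,"az": 0}
    - {"x": 0,"y": 0,"z": -0.88,"ax": 0,"ay": 0,"az": 0}
    - {"x": 0,"y": 0,"z": -0.88,"ax": 0,"ay": 0,"az": 0}

```text
clock: 21.75
ee_pos: [0.5104, 0.0068, 0.0284]
eef_rot: [0.0, 0.773, 0.635, 0.0]
contact_force: [-1.3, -0.1, 0.2]
finger_gap: 0.0464
grip_force: 25.8
```

Request:
arm_command:
  increments:
    - {"x": 0,"y": 0,"z": 0,"ax": 0,"ay": 0,"az": 0}
    - {"x": 0,"y": 0,"z": 0,"ax": 0,"ay": 0,"az": 0}
    - {"x": 0,"y": 0,"z": 0,"ax": 0,"ay": 0,"az": 0}
    - {"x": 0,"y": 0,"z": 0,"ax": 0,"ay": 0,"az": 0}
    - {"x": 0,"y": 0,"z": 0,"ax": 0,"ay": 0,"az": 0}
    - {"x": 0,"y": 0,"z": 0,"ax": 0,"ay": 0,"az": 0}
    - {"x": 0,"y": 0,"z": 0.1,"ax": 0,"ay": 0,"az": 0}
    - {"x": 0,"y": 0,"z": 0.3,"ax": 0,"ay": 0,"az": 0}
    - {"x": 0,"y": 0,"z": 0.55,"ax": 0,"ay": 0,"az": 0}
    - {"x": 0,"y": 0,"z": 0.8,"ax": 0,"ay": 0,"az": 0}
  grip: 1

```text
clock: 23.0
ee_pos: [0.51, 0.0068, 0.1503]
eef_rot: [0.0, 0.773, 0.635, 0.0]
contact_force: [1.0, -0.2, 0.0]
finger_gap: 0.0854
grip_force: 0.0
```

```bash
python3 -c "
from h import *
im=look(.061,.0245);cv2.imwrite('pics/p3.png',im[:,:,::-1])"
```

```text
[0.51   0.0068 0.1503] -11.18
cup [320. 200.] [0.5103 0.0079] 0.0238 0.00028
pad (array([ 0.4939, -0.077 ]), array([0.0641, 0.0668]), array([320., 261.]))
pad (array([0.5097, 0.0021]), array([0.0636, 0.0696]), array([321., 191.]))
pad (array([0.5268, 0.0902]), array([0.0687, 0.0695]), array([321.,  97.]))
```

View pics/p3.png

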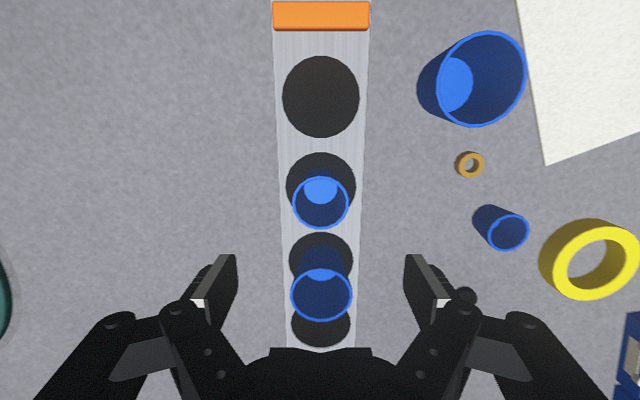

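cup_2 stands on pad_c with its rim centre at (320,202), within 1 mm of the middle. cup_1 is next, at (505,228) in this view.

Request:
arm_command:
  increments:
    - {"x": 0.35,"y": -0.17,"z": 0,"ax": 0,"ay": 0,"az": 0}
    - {"x": 0.7,"y": -0.34,"z": 0,"ax": 0,"ay": 0,"az": 0}
    - {"x": 1,"y": -0.487,"z": -0.05,"ax": 0,"ay": 0,"az": 0}
    - {"x": 1,"y": -0.487,"z": -0.08,"ax": 0,"ay": 0,"az": 0}
    - {"x": 1,"y": -0.487,"z": -0.08,"ax": 0,"ay": 0,"az": 0}
    - {"x": 1,"y": -0.487,"z": -0.08,"ax": 0,"ay": 0,"az": 0}
    - {"x": 1,"y": -0.487,"z": -0.08,"ax": 0,"ay": 0,"az": 0}
    - {"x": 1,"y": -0.487,"z": -0.08,"ax": 0,"ay": 0,"az": 0}
    - {"x": 1,"y": -0.487,"z": -0.08,"ax": 0,"ay": 0,"az": 0}
    - {"x": 1,"y": -0.487,"z": -0.08,"ax": 0,"ay": 0,"az": 0}

```text
clock: 24.3
ee_pos: [0.6601, -0.0662, 0.136]
eef_rot: [0.0, 0.773, 0.635, 0.0]
contact_force: [0.4, 0.4, 0.9]
finger_gap: 0.0852
grip_force: 0.0
```

```bash
python3 -c "
from h import *
im=look(.04,.02)"
```

```text
[ 0.6601 -0.0662  0.136 ] -11.18
cup [341. 193.] [ 0.6791 -0.0632] 0.0192 0.00027
pad (array([ 0.4946, -0.0763]), array([0.0643, 0.0677]), array([161., 230.]))
pad (array([0.512 , 0.0069]), array([0.0653, 0.0658]), array([146., 145.]))
pad (array([0.5276, 0.089 ]), array([0.0677, 0.0705]), array([126.,  43.]))
```

Request:
arm_command:
  increments:
    - {"x": 0.126,"y": 0.008,"z": -0.05,"ax": 0,"ay": 0,"az": 0}
    - {"x": 0.126,"y": 0.008,"z": -0.25,"ax": 0,"ay": 0,"az": 0}
    - {"x": 0.126,"y": 0.008,"z": -0.5,"ax": 0,"ay": 0,"az": 0}
    - {"x": 0.126,"y": 0.008,"z": -0.7,"ax": 0,"ay": 0,"az": 0}
    - {"x": 0.126,"y": 0.008,"z": -0.8,"ax": 0,"ay": 0,"az": 0}
    - {"x": 0.126,"y": 0.008,"z": -0.84,"ax": 0,"ay": 0,"az": 0}
    - {"x": 0.126,"y": 0.008,"z": -0.84,"ax": 0,"ay": 0,"az": 0}
    - {"x": 0.126,"y": 0.008,"z": -0.84,"ax": 0,"ay": 0,"az": 0}
    - {"x": 0.126,"y": 0.008,"z": -0.84,"ax": 0,"ay": 0,"az": 0}
    - {"x": 0.126,"y": 0.008,"z": -0.84,"ax": 0,"ay": 0,"az": 0}

```text
clock: 25.6
ee_pos: [0.6792, -0.065, 0.0104]
eef_rot: [0.0, 0.773, 0.635, 0.0]
contact_force: [0.2, -0.3, -0.2]
finger_gap: 0.0855
grip_force: 0.0
```

Request:
arm_command:
  increments:
    - {"x": 0,"y": 0,"z": 0,"ax": 0,"ay": 0,"az": 0}
    - {"x": 0,"y": 0,"z": 0,"ax": 0,"ay": 0,"az": 0}
    - {"x": 0,"y": 0,"z": 0,"ax": 0,"ay": 0,"az": 0}
    - {"x": 0,"y": 0,"z": 0,"ax": 0,"ay": 0,"az": 0}
    - {"x": 0,"y": 0,"z": 0,"ax": 0,"ay": 0,"az": 0}
    - {"x": 0,"y": 0,"z": 0,"ax": 0,"ay": 0,"az": 0}
    - {"x": 0,"y": 0,"z": 0,"ax": 0,"ay": 0,"az": 0}
    - {"x": 0,"y": 0,"z": 0,"ax": 0,"ay": 0,"az": 0}
    - {"x": 0,"y": 0,"z": 0,"ax": 0,"ay": 0,"az": 0}
    - {"x": 0,"y": 0,"z": 0,"ax": 0,"ay": 0,"az": 0}
  grip: -1
  force: 25

```text
clock: 26.85
ee_pos: [0.6791, -0.065, 0.0101]
eef_rot: [0.0, 0.773, 0.635, 0.0]
contact_force: [-2.6, -0.1, 5.8]
finger_gap: 0.038
grip_force: 25.2
```

Request:
arm_command:
  increments:
    - {"x": 0,"y": 0,"z": 0.03,"ax": 0,"ay": 0,"az": 0}
    - {"x": 0,"y": 0,"z": 0.12,"ax": 0,"ay": 0,"az": 0}
    - {"x": 0,"y": 0,"z": 0.27,"ax": 0,"ay": 0,"az": 0}
    - {"x": 0,"y": 0,"z": 0.43,"ax": 0,"ay": 0,"az": 0}
    - {"x": 0,"y": 0,"z": 0.59,"ax": 0,"ay": 0,"az": 0}
    - {"x": 0,"y": 0,"z": 0.74,"ax": 0,"ay": 0,"az": 0}
    - {"x": 0,"y": 0,"z": 0.85,"ax": 0,"ay": 0,"az": 0}
    - {"x": 0,"y": 0,"z": 0.93,"ax": 0,"ay": 0,"az": 0}
    - {"x": 0,"y": 0,"z": 0.93,"ax": 0,"ay": 0,"az": 0}
    - {"x": 0,"y": 0,"z": 0.93,"ax": 0,"ay": 0,"az": 0}

```text
clock: 28.1
ee_pos: [0.6787, -0.065, 0.1484]
eef_rot: [-0.0, 0.773, 0.635, -0.0]
contact_force: [-0.2, -0.3, -0.1]
finger_gap: 0.0381
grip_force: 25.1
```

Request:
arm_command:
  increments:
    - {"x": -0.04,"y": 0.04,"z": 0,"ax": 0,"ay": 0,"az": 0}
    - {"x": -0.1,"y": 0.1,"z": 0,"ax": 0,"ay": 0,"az": 0}
    - {"x": -0.17,"y": 0.17,"z": 0,"ax": 0,"ay": 0,"az": 0}
    - {"x": -0.25,"y": 0.25,"z": 0,"ax": 0,"ay": 0,"az": 0}
    - {"x": -0.33,"y": 0.33,"z": 0,"ax": 0,"ay": 0,"az": 0}
    - {"x": -0.42,"y": 0.42,"z": 0,"ax": 0,"ay": 0,"az": 0}
    - {"x": -0.51,"y": 0.51,"z": 0,"ax": 0,"ay": 0,"az": 0}
    - {"x": -0.6,"y": 0.6,"z": 0,"ax": 0,"ay": 0,"az": 0}
    - {"x": -0.69,"y": 0.69,"z": 0,"ax": 0,"ay": 0,"az": 0}
    - {"x": -0.77,"y": 0.77,"z": 0,"ax": 0,"ay": 0,"az": 0}

```text
clock: 29.35
ee_pos: [0.5626, 0.0514, 0.1494]
eef_rot: [0.0, 0.773, 0.635, 0.0]
contact_force: [0.4, 0.5, -0.9]
finger_gap: 0.0385
grip_force: 25.1
```

Request:
arm_command:
  increments:
    - {"x": -0.07,"y": 0.07,"z": 0,"ax": 0,"ay": 0,"az": 0}
    - {"x": -0.13,"y": 0.13,"z": 0,"ax": 0,"ay": 0,"az": 0}
    - {"x": -0.18,"y": 0.18,"z": 0,"ax": 0,"ay": 0,"az": 0}
    - {"x": -0.22,"y": 0.22,"z": 0,"ax": 0,"ay": 0,"az": 0}
    - {"x": -0.247,"y": 0.254,"z": 0,"ax": 0,"ay": 0,"az": 0}
    - {"x": -0.247,"y": 0.254,"z": 0,"ax": 0,"ay": 0,"az": 0}
    - {"x": -0.247,"y": 0.254,"z": -0.05,"ax": 0,"ay": 0,"az": 0}
    - {"x": -0.247,"y": 0.254,"z": -0.15,"ax": 0,"ay": 0,"az": 0}
    - {"x": -0.247,"y": 0.254,"z": -0.25,"ax": 0,"ay": 0,"az": 0}
    - {"x": -0.247,"y": 0.254,"z": -0.35,"ax": 0,"ay": 0,"az": 0}

```text
clock: 30.6
ee_pos: [0.5262, 0.0885, 0.0953]
eef_rot: [-0.0, 0.773, 0.635, -0.0]
contact_force: [-0.1, -1.0, 0.3]
finger_gap: 0.0381
grip_force: 25.1
```

Request:
arm_command:
  increments:
    - {"x": 0,"y": 0,"z": -0.08,"ax": 0,"ay": 0,"az": 0}
    - {"x": 0,"y": 0,"z": -0.17,"ax": 0,"ay": 0,"az": 0}
    - {"x": 0,"y": 0,"z": -0.26,"ax": 0,"ay": 0,"az": 0}
    - {"x": 0,"y": 0,"z": -0.34,"ax": 0,"ay": 0,"az": 0}
    - {"x": 0,"y": 0,"z": -0.4,"ax": 0,"ay": 0,"az": 0}
    - {"x": 0,"y": 0,"z": -0.45,"ax": 0,"ay": 0,"az": 0}
    - {"x": 0,"y": 0,"z": -0.48,"ax": 0,"ay": 0,"az": 0}
    - {"x": 0,"y": 0,"z": -0.5,"ax": 0,"ay": 0,"az": 0}
    - {"x": 0,"y": 0,"z": -0.5,"ax": 0,"ay": 0,"az": 0}
    - {"x": 0,"y": 0,"z": -0.5,"ax": 0,"ay": 0,"az": 0}

```text
clock: 31.85
ee_pos: [0.5266, 0.0886, 0.0222]
eef_rot: [0.0, 0.773, 0.635, 0.0]
contact_force: [0.8, 0.0, -0.4]
finger_gap: 0.0379
grip_force: 25.1
```

Request:
arm_command:
  increments:
    - {"x": 0,"y": 0,"z": 0,"ax": 0,"ay": 0,"az": 0}
    - {"x": 0,"y": 0,"z": 0,"ax": 0,"ay": 0,"az": 0}
    - {"x": 0,"y": 0,"z": 0,"ax": 0,"ay": 0,"az": 0}
    - {"x": 0,"y": 0,"z": 0,"ax": 0,"ay": 0,"az": 0}
    - {"x": 0,"y": 0,"z": 0,"ax": 0,"ay": 0,"az": 0}
    - {"x": 0,"y": 0,"z": 0,"ax": 0,"ay": 0,"az": 0}
    - {"x": 0,"y": 0,"z": 0.1,"ax": 0,"ay": 0,"az": 0}
    - {"x": 0,"y": 0,"z": 0.3,"ax": 0,"ay": 0,"az": 0}
    - {"x": 0,"y": 0,"z": 0.55,"ax": 0,"ay": 0,"az": 0}
    - {"x": 0,"y": 0,"z": 0.85,"ax": 0,"ay": 0,"az": 0}
  grip: 1

```text
clock: 33.1
ee_pos: [0.5261, 0.0885, 0.1513]
eef_rot: [-0.0, 0.773, 0.635, -0.0]
contact_force: [1.2, -0.3, 0.6]
finger_gap: 0.0857
grip_force: 0.0
```

```bash
python3 -c "
from h import *
im=look(.051,.02);cv2.imwrite('pics/p4.png',im[:,:,::-1])"
```

```text
[0.5261 0.0885 0.1513] -11.18
cup [320. 197.] [0.5266 0.0902] 0.0199 0.00034
pad (array([0.5107, 0.0085]), array([0.0633, 0.0647]), array([320., 257.]))
pad (array([0.5269, 0.0905]), array([0.0647, 0.0682]), array([321., 184.]))
```

Request:
arm_command:
  increments:
    - {"x": 0.3,"y": -0.03,"z": 0,"ax": 0,"ay": 0,"az": 0}
    - {"x": 0.6,"y": -0.06,"z": 0,"ax": 0,"ay": 0,"az": 0}
    - {"x": 0.777,"y": -0.077,"z": 0,"ax": 0,"ay": 0,"az": 0}
    - {"x": 0.777,"y": -0.077,"z": 0,"ax": 0,"ay": 0,"az": 0}
    - {"x": 0.777,"y": -0.077,"z": 0,"ax": 0,"ay": 0,"az": 0}
    - {"x": 0.777,"y": -0.077,"z": 0,"ax": 0,"ay": 0,"az": 0}
    - {"x": 0.777,"y": -0.077,"z": 0,"ax": 0,"ay": 0,"az": 0}
    - {"x": 0.777,"y": -0.077,"z": 0,"ax": 0,"ay": 0,"az": 0}
    - {"x": 0.777,"y": -0.077,"z": 0,"ax": 0,"ay": 0,"az": 0}
    - {"x": 0.777,"y": -0.077,"z": 0,"ax": 0,"ay": 0,"az": 0}

```text
clock: 34.4
ee_pos: [0.643, 0.077, 0.1494]
eef_rot: [0.0, 0.773, 0.635, -0.0]
contact_force: [1.0, 0.1, 0.0]
finger_gap: 0.0849
grip_force: 0.0
```

```bash
python3 -c "
from h import *
im=look(.066,.033)"
```

```text
[0.643  0.077  0.1494] -11.18
cup [320. 201.] [0.6431 0.0795] 0.0322 0.00025
pad (array([0.5294, 0.0921]), array([0.0646, 0.066 ]), array([207., 193.]))
```

Request:
arm_command:
  increments:
    - {"x": 0,"y": 0.007,"z": -0.1,"ax": 0,"ay": 0,"az": 0}
    - {"x": 0,"y": 0.007,"z": -0.3,"ax": 0,"ay": 0,"az": 0}
    - {"x": 0,"y": 0.007,"z": -0.5,"ax": 0,"ay": 0,"az": 0}
    - {"x": 0,"y": 0.007,"z": -0.7,"ax": 0,"ay": 0,"az": 0}
    - {"x": 0,"y": 0.007,"z": -0.81,"ax": 0,"ay": 0,"az": 0}
    - {"x": 0,"y": 0.007,"z": -0.81,"ax": 0,"ay": 0,"az": 0}
    - {"x": 0,"y": 0.007,"z": -0.81,"ax": 0,"ay": 0,"az": 0}
    - {"x": 0,"y": 0.007,"z": -0.81,"ax": 0,"ay": 0,"az": 0}
    - {"x": 0,"y": 0.007,"z": -0.81,"ax": 0,"ay": 0,"az": 0}
    - {"x": 0,"y": 0.007,"z": -0.81,"ax": 0,"ay": 0,"az": 0}

```text
clock: 35.7
ee_pos: [0.6432, 0.0781, 0.0283]
eef_rot: [0.0, 0.773, 0.635, 0.0]
contact_force: [-0.3, -0.3, -0.1]
finger_gap: 0.0851
grip_force: 0.0
```

Request:
arm_command:
  increments:
    - {"x": 0,"y": 0,"z": 0,"ax": 0,"ay": 0,"az": 0}
    - {"x": 0,"y": 0,"z": 0,"ax": 0,"ay": 0,"az": 0}
    - {"x": 0,"y": 0,"z": 0,"ax": 0,"ay": 0,"az": 0}
    - {"x": 0,"y": 0,"z": 0,"ax": 0,"ay": 0,"az": 0}
    - {"x": 0,"y": 0,"z": 0,"ax": 0,"ay": 0,"az": 0}
    - {"x": 0,"y": 0,"z": 0,"ax": 0,"ay": 0,"az": 0}
    - {"x": 0,"y": 0,"z": 0,"ax": 0,"ay": 0,"az": 0}
    - {"x": 0,"y": 0,"z": 0,"ax": 0,"ay": 0,"az": 0}
    - {"x": 0,"y": 0,"z": 0,"ax": 0,"ay": 0,"az": 0}
    - {"x": 0,"y": 0,"z": 0,"ax": 0,"ay": 0,"az": 0}
  grip: -1
  force: 25

```text
clock: 36.95
ee_pos: [0.6432, 0.0781, 0.0285]
eef_rot: [0.0, 0.773, 0.635, 0.0]
contact_force: [-2.1, -0.5, 5.6]
finger_gap: 0.0643
grip_force: 27.3
```

Request:
arm_command:
  increments:
    - {"x": 0,"y": 0,"z": 0.03,"ax": 0,"ay": 0,"az": 0}
    - {"x": 0,"y": 0,"z": 0.12,"ax": 0,"ay": 0,"az": 0}
    - {"x": 0,"y": 0,"z": 0.27,"ax": 0,"ay": 0,"az": 0}
    - {"x": 0,"y": 0,"z": 0.43,"ax": 0,"ay": 0,"az": 0}
    - {"x": 0,"y": 0,"z": 0.59,"ax": 0,"ay": 0,"az": 0}
    - {"x": 0,"y": 0,"z": 0.74,"ax": 0,"ay": 0,"az": 0}
    - {"x": 0,"y": 0,"z": 0.85,"ax": 0,"ay": 0,"az": 0}
    - {"x": 0,"y": 0,"z": 0.9,"ax": 0,"ay": 0,"az": 0}
    - {"x": 0,"y": 0,"z": 0.9,"ax": 0,"ay": 0,"az": 0}
    - {"x": 0,"y": 0,"z": 0.9,"ax": 0,"ay": 0,"az": 0}

```text
clock: 38.2
ee_pos: [0.6427, 0.0781, 0.1619]
eef_rot: [-0.0, 0.773, 0.635, -0.001]
contact_force: [-0.7, 0.4, -0.4]
finger_gap: 0.0641
grip_force: 27.8
```

Request:
arm_command:
  increments:
    - {"x": -0.04,"y": -0.06,"z": 0,"ax": 0,"ay": 0,"az": 0}
    - {"x": -0.11,"y": -0.16,"z": 0,"ax": 0,"ay": 0,"az": 0}
    - {"x": -0.18,"y": -0.26,"z": 0,"ax": 0,"ay": 0,"az": 0}
    - {"x": -0.25,"y": -0.36,"z": 0,"ax": 0,"ay": 0,"az": 0}
    - {"x": -0.32,"y": -0.46,"z": 0,"ax": 0,"ay": 0,"az": 0}
    - {"x": -0.39,"y": -0.56,"z": 0,"ax": 0,"ay": 0,"az": 0}
    - {"x": -0.46,"y": -0.66,"z": 0,"ax": 0,"ay": 0,"az": 0}
    - {"x": -0.52,"y": -0.75,"z": 0,"ax": 0,"ay": 0,"az": 0}
    - {"x": -0.57,"y": -0.82,"z": 0,"ax": 0,"ay": 0,"az": 0}
    - {"x": -0.6,"y": -0.87,"z": 0,"ax": 0,"ay": 0,"az": 0}

```text
clock: 39.45
ee_pos: [0.5526, -0.0531, 0.163]
eef_rot: [0.0, 0.773, 0.635, 0.0]
contact_force: [-0.4, -0.1, -0.9]
finger_gap: 0.0642
grip_force: 27.8
```

Request:
arm_command:
  increments:
    - {"x": -0.04,"y": -0.06,"z": 0,"ax": 0,"ay": 0,"az": 0}
    - {"x": -0.11,"y": -0.16,"z": 0,"ax": 0,"ay": 0,"az": 0}
    - {"x": -0.18,"y": -0.26,"z": 0,"ax": 0,"ay": 0,"az": 0}
    - {"x": -0.26,"y": -0.37,"z": 0,"ax": 0,"ay": 0,"az": 0}
    - {"x": -0.34,"y": -0.49,"z": 0,"ax": 0,"ay": 0,"az": 0}
    - {"x": -0.42,"y": -0.6,"z": 0,"ax": 0,"ay": 0,"az": 0}
    - {"x": -0.47,"y": -0.68,"z": 0,"ax": 0,"ay": 0,"az": 0}
    - {"x": -0.5,"y": -0.723,"z": 0,"ax": 0,"ay": 0,"az": 0}
    - {"x": -0.5,"y": -0.723,"z": 0,"ax": 0,"ay": 0,"az": 0}
    - {"x": -0.5,"y": -0.723,"z": 0,"ax": 0,"ay": 0,"az": 0}

```text
clock: 40.7
ee_pos: [0.4782, -0.1606, 0.1629]
eef_rot: [-0.0, 0.773, 0.635, 0.0]
contact_force: [-0.7, 0.4, -0.6]
finger_gap: 0.064
grip_force: 27.8
```

Request:
arm_command:
  increments:
    - {"x": 0,"y": 0,"z": -0.08,"ax": 0,"ay": 0,"az": 0}
    - {"x": 0,"y": 0,"z": -0.22,"ax": 0,"ay": 0,"az": 0}
    - {"x": 0,"y": 0,"z": -0.38,"ax": 0,"ay": 0,"az": 0}
    - {"x": 0,"y": 0,"z": -0.54,"ax": 0,"ay": 0,"az": 0}
    - {"x": 0,"y": 0,"z": -0.66,"ax": 0,"ay": 0,"az": 0}
    - {"x": 0,"y": 0,"z": -0.74,"ax": 0,"ay": 0,"az": 0}
    - {"x": 0,"y": 0,"z": -0.79,"ax": 0,"ay": 0,"az": 0}
    - {"x": 0,"y": 0,"z": -0.82,"ax": 0,"ay": 0,"az": 0}
    - {"x": 0,"y": 0,"z": -0.82,"ax": 0,"ay": 0,"az": 0}
    - {"x": 0,"y": 0,"z": -0.82,"ax": 0,"ay": 0,"az": 0}

```text
clock: 41.95
ee_pos: [0.4782, -0.161, 0.0404]
eef_rot: [0.0, 0.773, 0.635, 0.0]
contact_force: [0.1, -1.2, -0.9]
finger_gap: 0.0645
grip_force: 27.8
```

Request:
arm_command:
  increments:
    - {"x": 0,"y": 0,"z": 0,"ax": 0,"ay": 0,"az": 0}
    - {"x": 0,"y": 0,"z": 0,"ax": 0,"ay": 0,"az": 0}
    - {"x": 0,"y": 0,"z": 0,"ax": 0,"ay": 0,"az": 0}
    - {"x": 0,"y": 0,"z": 0,"ax": 0,"ay": 0,"az": 0}
    - {"x": 0,"y": 0,"z": 0,"ax": 0,"ay": 0,"az": 0}
    - {"x": 0,"y": 0,"z": 0,"ax": 0,"ay": 0,"az": 0}
    - {"x": 0,"y": 0,"z": 0.1,"ax": 0,"ay": 0,"az": 0}
    - {"x": 0,"y": 0,"z": 0.3,"ax": 0,"ay": 0,"az": 0}
    - {"x": 0,"y": 0,"z": 0.55,"ax": 0,"ay": 0,"az": 0}
    - {"x": 0,"y": 0,"z": 0.8,"ax": 0,"ay": 0,"az": 0}
  grip: 1

```text
clock: 43.2
ee_pos: [0.4779, -0.1608, 0.1623]
eef_rot: [0.0, 0.773, 0.635, 0.0]
contact_force: [-0.5, -0.0, 0.0]
finger_gap: 0.0853
grip_force: 0.0
```

```bash
python3 -c "
from h import *
im=look(.077,.033);cv2.imwrite('pics/p5.png',im[:,:,::-1])"
```

```text
[ 0.4779 -0.1608  0.1623] -11.18
cup [320. 202.] [ 0.4782 -0.1603] 0.0322 0.0003
```

View pics/p5.png

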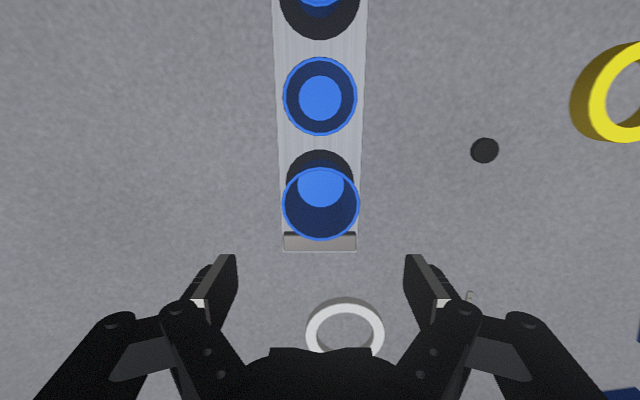

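cup_4 stands on pad_a with its rim centre at (320,203), and cup_3 is still central at (320,97). The white liner is next.

Request:
arm_command:
  increments:
    - {"x": 0.1,"y": 0.1,"z": 0.2,"ax": 0,"ay": 0,"az": 0}
    - {"x": 0.2,"y": 0.4,"z": 0.2,"ax": 0,"ay": 0,"az": 0}
    - {"x": 0.4,"y": 0.7,"z": 0.2,"ax": 0,"ay": 0,"az": 0}
    - {"x": 0.4,"y": 1,"z": 0.2,"ax": 0,"ay": 0,"az": 0}
    - {"x": 0.4,"y": 1,"z": 0.2,"ax": 0,"ay": 0,"az": 0}
    - {"x": 0.4,"y": 1,"z": 0.2,"ax": 0,"ay": 0,"az": 0}
    - {"x": 0.4,"y": 1,"z": 0.2,"ax": 0,"ay": 0,"az": 0}
    - {"x": 0.4,"y": 1,"z": 0.2,"ax": 0,"ay": 0,"az": 0}
    - {"x": 0.4,"y": 1,"z": 0.2,"ax": 0,"ay": 0,"az": 0}
    - {"x": 0.4,"y": 1,"z": 0.2,"ax": 0,"ay": 0,"az": 0}

```text
clock: 44.5
ee_pos: [0.538, -0.0111, 0.1899]
eef_rot: [0.0, 0.773, 0.635, 0.0]
contact_force: [0.4, -0.4, -0.3]
finger_gap: 0.0855
grip_force: 0.0
```

Request:
arm_command:
  increments:
    - {"x": 0.15,"y": 0.3,"z": 0,"ax": 0,"ay": 0,"az": 0}
    - {"x": 0.3,"y": 0.6,"z": 0,"ax": 0,"ay": 0,"az": 0}
    - {"x": 0.4,"y": 0.9,"z": 0,"ax": 0,"ay": 0,"az": 0}
    - {"x": 0.4,"y": 1,"z": 0,"ax": 0,"ay": 0,"az": 0}
    - {"x": 0.4,"y": 1,"z": 0,"ax": 0,"ay": 0,"az": 0}
    - {"x": 0.4,"y": 1,"z": 0,"ax": 0,"ay": 0,"az": 0}
    - {"x": 0.4,"y": 1,"z": 0,"ax": 0,"ay": 0,"az": 0}
    - {"x": 0.4,"y": 1,"z": 0,"ax": 0,"ay": 0,"az": 0}
    - {"x": 0.4,"y": 1,"z": 0,"ax": 0,"ay": 0,"az": 0}
    - {"x": 0.4,"y": 1,"z": 0,"ax": 0,"ay": 0,"az": 0}

```text
clock: 45.75
ee_pos: [0.598, 0.139, 0.1899]
eef_rot: [0.0, 0.773, 0.635, 0.0]
contact_force: [-0.2, 0.2, 0.5]
finger_gap: 0.0856
grip_force: 0.0
```

Request:
arm_command:
  increments:
    - {"x": 0.1,"y": 0.3,"z": 0,"ax": 0,"ay": 0,"az": 0}
    - {"x": 0.22,"y": 0.6,"z": 0,"ax": 0,"ay": 0,"az": 0}
    - {"x": 0.22,"y": 0.6,"z": 0,"ax": 0,"ay": 0,"az": 0}
    - {"x": 0.22,"y": 0.6,"z": 0,"ax": 0,"ay": 0,"az": 0}
    - {"x": 0.22,"y": 0.6,"z": 0,"ax": 0,"ay": 0,"az": 0}
    - {"x": 0.22,"y": 0.6,"z": 0,"ax": 0,"ay": 0,"az": 0}
    - {"x": 0.22,"y": 0.6,"z": 0,"ax": 0,"ay": 0,"az": 0}
    - {"x": 0.22,"y": 0.6,"z": 0,"ax": 0,"ay": 0,"az": 0}
    - {"x": 0.22,"y": 0.6,"z": 0,"ax": 0,"ay": 0,"az": 0}
    - {"x": 0.22,"y": 0.6,"z": 0,"ax": 0,"ay": 0,"az": 0}

```text
clock: 47.0
ee_pos: [0.631, 0.2292, 0.1899]
eef_rot: [0.0, 0.773, 0.635, -0.0]
contact_force: [0.2, -0.5, 0.7]
finger_gap: 0.085
grip_force: 0.0
```

Run:
```python
from h import *
K,T,o=wristT();im=camera("wrist");cv2.imwrite("pics/wh.png",im[:,:,::-1]);print(o["ee_pos"])
hsv=cv2.cvtColor(im,cv2.COLOR_RGB2HSV);x=im.astype(int)
m=((x[:,:,0]-x[:,:,2])>2).astype(np.uint8)*255   # warm white against the bluish bench
m=cv2.morphologyEx(cv2.medianBlur(m,5),cv2.MORPH_CLOSE,np.ones((5,5),np.uint8))
for c in blobs(m,400): print(cv2.boundingRect(c),cv2.contourArea(c),rim(c,.1,K,T))
```

```text
[0.63100546 0.22915309 0.1898739 ]
(459, 366, 97, 34) 1747.0 (array([27.92430072, 55.36656885]), np.float64(61.67195758539082), np.float64(0.016623366615618237))
(225, 242, 68, 34) 1147.5 (array([0.54812027, 0.1824201 ]), np.float64(0.010271288989420266), np.float64(0.002184855431030681))
(288, 156, 69, 83) 3653.0 (array([0.63331693, 0.23275782]), np.float64(0.028080711003128245), np.float64(0.006221334531892115))
(381, 150, 155, 162) 14951.0 (array([0.77780503, 0.12402187]), np.float64(0.03236276990502401), np.float64(0.003083528917849537))
(592, 0, 48, 400) 9345.0 (array([1.06696887, 0.0653273 ]), np.float64(0.19132175860602862), np.float64(nan))
(497, 0, 88, 29) 1533.0 (array([0.83652914, 0.3397061 ]), np.float64(0.00040687838832752454), np.float64(4.681281080549764e-10))
  return _methods._mean(a, axis=axis, dtype=dtype,
  ret = ret.dtype.type(ret / rcount)
```

View pics/wh.png

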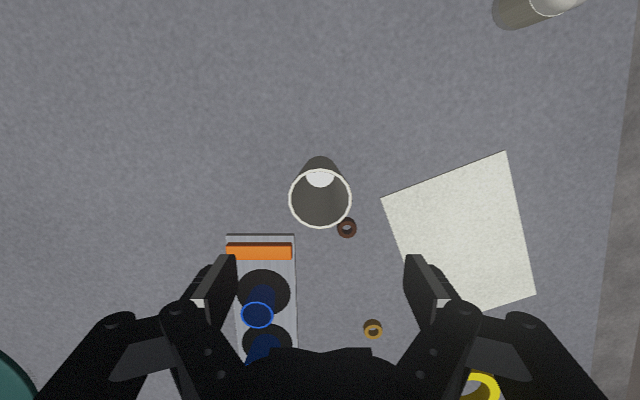

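The wrist view shows the white rim spanning columns 289–352 and rows 168–229. The small brown ring at (347,228) merged into the mask, so I fit the bright rim only.

Run:
```python
from h import *
K,T,o=wristT();im=cv2.imread("pics/wh.png")
g=cv2.cvtColor(im,cv2.COLOR_BGR2GRAY)
m=np.zeros_like(g);m[160:236,280:360]=(g[160:236,280:360]>165)*255
ys,xs=np.nonzero(m);P=toplane(np.c_[xs,ys],.1,K,T)
f=lambda p:np.hypot(*(P-p[:2]).T)-p[2]
s=least_squares(f,[.631,.231,.026],loss='soft_l1',f_scale=.001)
print(len(xs),s.x,np.abs(s.fun).mean(),toplane((320.5,198.5),.1,K,T))
```

```text
854 [0.6308593  0.23145965 0.02465135] 0.0025579854110341052 [[0.63222559 0.2338681 ]]
```

Run:
```python
from h import *
K,T,o=wristT();g=cv2.cvtColor(cv2.imread("pics/wh.png"),cv2.COLOR_BGR2GRAY)
m=np.zeros_like(g);m[160:236,280:360]=(g[160:236,280:360]>165)*255
ys,xs=np.nonzero(m);P=toplane(np.c_[xs,ys],.1,K,T);c=np.array([.632,.233])
for _ in range(5):
    r=np.hypot(*(P-c).T);Q=P[abs(r-.026)<.004]
    s=least_squares(lambda p:np.hypot(*(Q-p[:2]).T)-p[2],[*c,.026]);c=s.x[:2]
print(len(Q),s.x,np.abs(s.fun).mean())
```

```text
619 [0.63111084 0.23270902 0.02534831] 0.0009228664790946981
```

Request:
arm_command:
  increments:
    - {"x": 0,"y": 0.012,"z": -0.1,"ax": 0,"ay": 0,"az": 0}
    - {"x": 0,"y": 0.012,"z": -0.3,"ax": 0,"ay": 0,"az": 0}
    - {"x": 0,"y": 0.012,"z": -0.5,"ax": 0,"ay": 0,"az": 0}
    - {"x": 0,"y": 0.012,"z": -0.7,"ax": 0,"ay": 0,"az": 0}
    - {"x": 0,"y": 0.012,"z": -0.82,"ax": 0,"ay": 0,"az": 0}
    - {"x": 0,"y": 0.012,"z": -0.82,"ax": 0,"ay": 0,"az": 0}
    - {"x": 0,"y": 0.012,"z": -0.82,"ax": 0,"ay": 0,"az": 0}
    - {"x": 0,"y": 0.012,"z": -0.82,"ax": 0,"ay": 0,"az": 0}
    - {"x": 0,"y": 0.012,"z": -0.82,"ax": 0,"ay": 0,"az": 0}
    - {"x": 0,"y": 0.012,"z": -0.82,"ax": 0,"ay": 0,"az": 0}

```text
clock: 48.3
ee_pos: [0.6311, 0.231, 0.0673]
eef_rot: [0.0, 0.773, 0.635, 0.0]
contact_force: [0.2, 0.7, 0.7]
finger_gap: 0.0852
grip_force: 0.0
```

Request:
arm_command:
  increments:
    - {"x": 0,"y": 0,"z": 0,"ax": 0,"ay": 0,"az": 0}
    - {"x": 0,"y": 0,"z": 0,"ax": 0,"ay": 0,"az": 0}
    - {"x": 0,"y": 0,"z": 0,"ax": 0,"ay": 0,"az": 0}
    - {"x": 0,"y": 0,"z": 0,"ax": 0,"ay": 0,"az": 0}
    - {"x": 0,"y": 0,"z": 0,"ax": 0,"ay": 0,"az": 0}
    - {"x": 0,"y": 0,"z": 0,"ax": 0,"ay": 0,"az": 0}
    - {"x": 0,"y": 0,"z": 0,"ax": 0,"ay": 0,"az": 0}
    - {"x": 0,"y": 0,"z": 0,"ax": 0,"ay": 0,"az": 0}
    - {"x": 0,"y": 0,"z": 0,"ax": 0,"ay": 0,"az": 0}
    - {"x": 0,"y": 0,"z": 0,"ax": 0,"ay": 0,"az": 0}
  grip: -1
  force: 25

```text
clock: 49.55
ee_pos: [0.6312, 0.231, 0.0672]
eef_rot: [0.0, 0.773, 0.635, 0.0]
contact_force: [0.1, 0.4, 5.9]
finger_gap: 0.0529
grip_force: 26.5
```

Request:
arm_command:
  increments:
    - {"x": 0,"y": 0,"z": 0.03,"ax": 0,"ay": 0,"az": 0}
    - {"x": 0,"y": 0,"z": 0.12,"ax": 0,"ay": 0,"az": 0}
    - {"x": 0,"y": 0,"z": 0.27,"ax": 0,"ay": 0,"az": 0}
    - {"x": 0,"y": 0,"z": 0.43,"ax": 0,"ay": 0,"az": 0}
    - {"x": 0,"y": 0,"z": 0.59,"ax": 0,"ay": 0,"az": 0}
    - {"x": 0,"y": 0,"z": 0.74,"ax": 0,"ay": 0,"az": 0}
    - {"x": 0,"y": 0,"z": 0.87,"ax": 0,"ay": 0,"az": 0}
    - {"x": 0,"y": 0,"z": 0.95,"ax": 0,"ay": 0,"az": 0}
    - {"x": 0,"y": 0,"z": 0.95,"ax": 0,"ay": 0,"az": 0}
    - {"x": 0,"y": 0,"z": 0.95,"ax": 0,"ay": 0,"az": 0}

```text
clock: 50.8
ee_pos: [0.6308, 0.2309, 0.2084]
eef_rot: [-0.0, 0.773, 0.635, -0.001]
contact_force: [-0.3, 1.1, -0.2]
finger_gap: 0.0529
grip_force: 26.3
```

Request:
arm_command:
  increments:
    - {"x": -0.02,"y": -0.06,"z": 0,"ax": 0,"ay": 0,"az": 0}
    - {"x": -0.06,"y": -0.15,"z": 0,"ax": 0,"ay": 0,"az": 0}
    - {"x": -0.1,"y": -0.25,"z": 0,"ax": 0,"ay": 0,"az": 0}
    - {"x": -0.14,"y": -0.36,"z": 0,"ax": 0,"ay": 0,"az": 0}
    - {"x": -0.18,"y": -0.47,"z": 0,"ax": 0,"ay": 0,"az": 0}
    - {"x": -0.22,"y": -0.57,"z": 0,"ax": 0,"ay": 0,"az": 0}
    - {"x": -0.26,"y": -0.67,"z": 0,"ax": 0,"ay": 0,"az": 0}
    - {"x": -0.3,"y": -0.76,"z": 0,"ax": 0,"ay": 0,"az": 0}
    - {"x": -0.33,"y": -0.84,"z": 0,"ax": 0,"ay": 0,"az": 0}
    - {"x": -0.35,"y": -0.9,"z": 0,"ax": 0,"ay": 0,"az": 0}

```text
clock: 52.05
ee_pos: [0.5783, 0.0952, 0.2095]
eef_rot: [0.0, 0.773, 0.635, 0.0]
contact_force: [-0.2, 0.1, 0.0]
finger_gap: 0.0528
grip_force: 26.3
```

Request:
arm_command:
  increments:
    - {"x": -0.02,"y": -0.06,"z": 0,"ax": 0,"ay": 0,"az": 0}
    - {"x": -0.06,"y": -0.15,"z": 0,"ax": 0,"ay": 0,"az": 0}
    - {"x": -0.1,"y": -0.25,"z": 0,"ax": 0,"ay": 0,"az": 0}
    - {"x": -0.14,"y": -0.36,"z": 0,"ax": 0,"ay": 0,"az": 0}
    - {"x": -0.18,"y": -0.47,"z": 0,"ax": 0,"ay": 0,"az": 0}
    - {"x": -0.22,"y": -0.57,"z": 0,"ax": 0,"ay": 0,"az": 0}
    - {"x": -0.26,"y": -0.67,"z": 0,"ax": 0,"ay": 0,"az": 0}
    - {"x": -0.3,"y": -0.76,"z": 0,"ax": 0,"ay": 0,"az": 0}
    - {"x": -0.33,"y": -0.84,"z": 0,"ax": 0,"ay": 0,"az": 0}
    - {"x": -0.35,"y": -0.9,"z": 0,"ax": 0,"ay": 0,"az": 0}

```text
clock: 53.3
ee_pos: [0.5258, -0.0398, 0.2094]
eef_rot: [0.0, 0.773, 0.635, 0.0]
contact_force: [-0.5, 0.1, 0.2]
finger_gap: 0.0532
grip_force: 26.3
```

Request:
arm_command:
  increments:
    - {"x": -0.02,"y": -0.06,"z": 0,"ax": 0,"ay": 0,"az": 0}
    - {"x": -0.06,"y": -0.16,"z": 0,"ax": 0,"ay": 0,"az": 0}
    - {"x": -0.11,"y": -0.28,"z": 0,"ax": 0,"ay": 0,"az": 0}
    - {"x": -0.16,"y": -0.41,"z": 0,"ax": 0,"ay": 0,"az": 0}
    - {"x": -0.21,"y": -0.54,"z": 0,"ax": 0,"ay": 0,"az": 0}
    - {"x": -0.26,"y": -0.67,"z": 0,"ax": 0,"ay": 0,"az": 0}
    - {"x": -0.3,"y": -0.77,"z": 0,"ax": 0,"ay": 0,"az": 0}
    - {"x": -0.32,"y": -0.82,"z": 0,"ax": 0,"ay": 0,"az": 0}
    - {"x": -0.32,"y": -0.82,"z": 0,"ax": 0,"ay": 0,"az": 0}
    - {"x": -0.32,"y": -0.82,"z": 0,"ax": 0,"ay": 0,"az": 0}

```text
clock: 54.55
ee_pos: [0.4781, -0.1617, 0.2094]
eef_rot: [-0.0, 0.773, 0.635, 0.0]
contact_force: [0.8, 0.1, -0.7]
finger_gap: 0.0527
grip_force: 26.3
```

Run:
```python
from h import *
K,T,o=wristT();a=camera("wrist");b=camera("side");s=camera("scene");print(o["ee_pos"])
cv2.imwrite("pics/in.png",np.hstack([cv2.resize(a[:,:,::-1],(400,250)),cv2.resize(b[180:380,200:400,::-1],(400,400))[:250]]) if 0 else np.hstack([cv2.resize(a[200:400,170:470,::-1],(400,300)),cv2.resize(b[150:350,160:427,::-1],(400,300))]))
```

```text
[ 0.47812473 -0.16174341  0.20936903]
```

View pics/in.png

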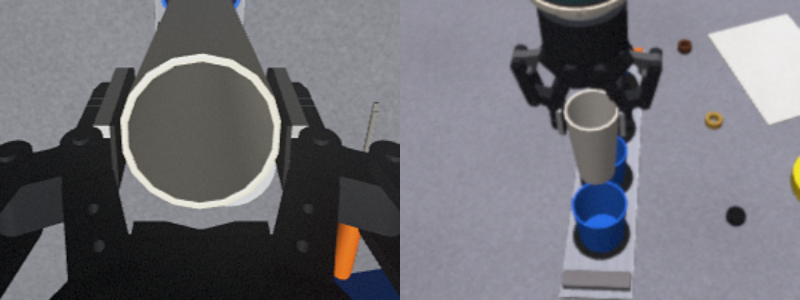

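The liner hangs upright directly over cup_4, so I lower it.

Request:
arm_command:
  increments:
    - {"x": 0,"y": 0,"z": -0.06,"ax": 0,"ay": 0,"az": 0}
    - {"x": 0,"y": 0,"z": -0.15,"ax": 0,"ay": 0,"az": 0}
    - {"x": 0,"y": 0,"z": -0.25,"ax": 0,"ay": 0,"az": 0}
    - {"x": 0,"y": 0,"z": -0.35,"ax": 0,"ay": 0,"az": 0}
    - {"x": 0,"y": 0,"z": -0.45,"ax": 0,"ay": 0,"az": 0}
    - {"x": 0,"y": 0,"z": -0.54,"ax": 0,"ay": 0,"az": 0}
    - {"x": 0,"y": 0,"z": -0.62,"ax": 0,"ay": 0,"az": 0}
    - {"x": 0,"y": 0,"z": -0.68,"ax": 0,"ay": 0,"az": 0}
    - {"x": 0,"y": 0,"z": -0.72,"ax": 0,"ay": 0,"az": 0}
    - {"x": 0,"y": 0,"z": -0.73,"ax": 0,"ay": 0,"az": 0}

```text
clock: 55.95
ee_pos: [0.478, -0.162, 0.0997]
eef_rot: [-0.0, 0.773, 0.635, -0.0]
contact_force: [0.4, 0.4, -0.1]
finger_gap: 0.0532
grip_force: 26.3
```

Request:
arm_command:
  increments:
    - {"x": 0,"y": 0,"z": -0.02,"ax": 0,"ay": 0,"az": 0}
    - {"x": 0,"y": 0,"z": -0.04,"ax": 0,"ay": 0,"az": 0}
    - {"x": 0,"y": 0,"z": -0.06,"ax": 0,"ay": 0,"az": 0}
    - {"x": 0,"y": 0,"z": -0.08,"ax": 0,"ay": 0,"az": 0}
    - {"x": 0,"y": 0,"z": -0.095,"ax": 0,"ay": 0,"az": 0}
    - {"x": 0,"y": 0,"z": -0.11,"ax": 0,"ay": 0,"az": 0}
    - {"x": 0,"y": 0,"z": -0.113,"ax": 0,"ay": 0,"az": 0}
    - {"x": 0,"y": 0,"z": -0.113,"ax": 0,"ay": 0,"az": 0}
    - {"x": 0,"y": 0,"z": -0.113,"ax": 0,"ay": 0,"az": 0}
    - {"x": 0,"y": 0,"z": -0.113,"ax": 0,"ay": 0,"az": 0}

```text
clock: 57.2
ee_pos: [0.478, -0.1621, 0.083]
eef_rot: [0.0, 0.773, 0.635, 0.0]
contact_force: [-0.3, -0.6, -0.4]
finger_gap: 0.053
grip_force: 26.3
```

No contact force, and the liner is about 1 mm above the floor. I release and rise.

Request:
arm_command:
  increments:
    - {"x": 0,"y": 0,"z": 0,"ax": 0,"ay": 0,"az": 0}
    - {"x": 0,"y": 0,"z": 0,"ax": 0,"ay": 0,"az": 0}
    - {"x": 0,"y": 0,"z": 0,"ax": 0,"ay": 0,"az": 0}
    - {"x": 0,"y": 0,"z": 0,"ax": 0,"ay": 0,"az": 0}
    - {"x": 0,"y": 0,"z": 0,"ax": 0,"ay": 0,"az": 0}
    - {"x": 0,"y": 0,"z": 0,"ax": 0,"ay": 0,"az": 0}
    - {"x": 0,"y": 0,"z": 0.05,"ax": 0,"ay": 0,"az": 0}
    - {"x": 0,"y": 0,"z": 0.15,"ax": 0,"ay": 0,"az": 0}
    - {"x": 0,"y": 0,"z": 0.35,"ax": 0,"ay": 0,"az": 0}
    - {"x": 0,"y": 0,"z": 0.6,"ax": 0,"ay": 0,"az": 0}
  grip: 1

```text
clock: 58.45
ee_pos: [0.4778, -0.162, 0.1746]
eef_rot: [-0.0, 0.773, 0.635, -0.0]
contact_force: [-0.0, -0.6, -0.7]
finger_gap: 0.0855
grip_force: 0.0
```

Request:
arm_command:
  increments:
    - {"x": 0,"y": 0,"z": 0.3,"ax": 0,"ay": 0,"az": 0}
    - {"x": 0,"y": 0,"z": 0.6,"ax": 0,"ay": 0,"az": 0}
    - {"x": 0,"y": -0.3,"z": 0.7,"ax": 0,"ay": 0,"az": 0}
    - {"x": 0,"y": -0.6,"z": 0.7,"ax": 0,"ay": 0,"az": 0}
    - {"x": 0,"y": -0.9,"z": 0.7,"ax": 0,"ay": 0,"az": 0}
    - {"x": 0,"y": -1,"z": 0.7,"ax": 0,"ay": 0,"az": 0}
    - {"x": 0,"y": -1,"z": 0.7,"ax": 0,"ay": 0,"az": 0}
    - {"x": 0,"y": -1,"z": 0.7,"ax": 0,"ay": 0,"az": 0}
    - {"x": 0,"y": -1,"z": 0.7,"ax": 0,"ay": 0,"az": 0}
    - {"x": 0,"y": -1,"z": 0.7,"ax": 0,"ay": 0,"az": 0}

```text
clock: 59.7
ee_pos: [0.4781, -0.3114, 0.2782]
eef_rot: [0.0, 0.772, 0.635, 0.0]
contact_force: [0.3, -0.5, 0.4]
finger_gap: 0.0854
grip_force: 0.0
```

Run:
```python
from h import *
b=camera("side");s=camera("scene");w=camera("wrist")
cv2.imwrite("pics/end.png",np.hstack([cv2.resize(s[100:260,230:430,::-1],(400,320)),cv2.resize(w[:,:,::-1],(400,320))]))
```

```text
(no output)
```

View pics/end.png

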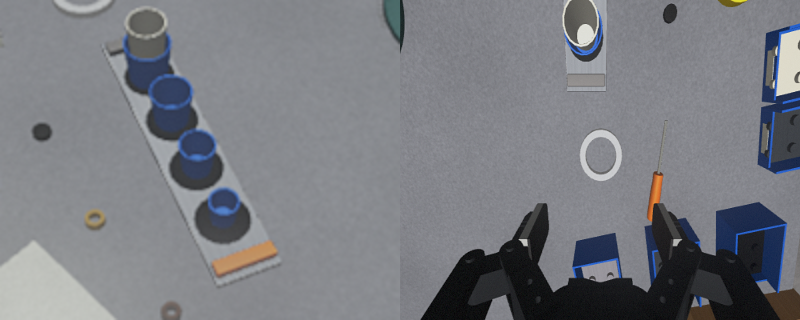

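The scene view shows the four cups centred on their pads, with the smallest beside the orange stop. The liner stands upright and seated in the largest cup, and the gripper is well clear.

```bash
python3 -c "
from rig import *
print(finish_job())"
```

```text
the job is handed in; nothing more can be done
None
```

The job is handed in: the four blue cups stand on their pads in size order with the smallest beside the orange stop, and the white liner stands inside the largest cup.

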